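# Unload the blow-off cabinet through its guard and sort the brackets

### The job

First switch the cabinet's blower off with its toggle, while all the brackets are still inside. Then withdraw every bracket through the opening in the guard, turning each so that its foot passes lengthwise, and stand it upright in the rack with its foot across the row: short brackets in the narrow row, long ones in the wide row. When the cabinet is empty and all brackets are racked, slide the gate fully closed over the opening; leave the other things on the table where they are.

Things in the scene. Friction and masses are not known exactly. Their poses are not given: they have to be found in the camera images.
- cabinet: Low fixed blow-off cabinet. Origin on the table under the middle of the guard opening; x points from its front (switch side) to its back, y along the opening. Inner floor 20 mm above the table; inside x -62 to 92, y -194 to 194 mm, 50 mm from floor to guard. The base reaches forward to x = -155 mm as an apron 20 mm thick carrying the switch. Brackets stand in line along the opening, about 85 mm apart.
- opening (a point): Centre of the opening in the clear guard plate, at its upper face, 76 mm above the table (plate 6 mm thick). The opening is 48 mm wide (cabinet x -24 to 24) and 364 mm long (y -182 to 182). A foot passes up through it only with its length along y within about 8 degrees (long) or 12 degrees (short).
- switch (a joint): Toggle on the apron, at cabinet x = -118 mm, y = 0; housing 70 mm (along y) by 50 mm, top 45 mm above the table; pivot 42 mm above the table, stick 75 mm long with a 26 mm ball. It swings along the cabinet's y: 1.0 = leaning 0.5 rad to +y (blower on), 0 = leaning 0.5 rad to -y (off). It stays where left and needs about 1 N at the ball.
- switch_tip (a point): The centre of the ball at the end of the switch's stick.
- gate (a joint): Sliding gate, a clear plate with aluminium edges, 62 by 374 mm, 5 mm thick, lying on the guard behind the opening: 0 = fully open, growing to 0.060 (m) as it slides to the cabinet's front (-x), where it stops, fully closed over the opening. Friction about 2 N; it stays where it is left. Any tab standing in the opening blocks it.
- gate_handle (a point): The centre of the gate's black upright grip, a block 14 mm thick (along the cabinet's x), 60 mm long (along its y) and 36 mm high, its top 119 mm above the table. It lies at cabinet x = 78 mm when the gate is open and 18 mm when it is closed, at y = 0.
- long1_mid (a point): Bracket like an upside-down T, long kind; may be absent. Steel foot 104 x 34 x 12 mm; on its middle a grey plastic tab, 30 mm wide along the foot, 12 mm thick, top 125 mm above the foot's underside. Point: centre line, half-way up (62.5 mm); x along the foot, z up the tab. 0.34 kg, foot-heavy. Starts standing on the cabinet floor, foot across the opening, top 69 mm of the tab above the guard.
- long2_mid (a point): Bracket like an upside-down T, long kind; may be absent. Steel foot 104 x 34 x 12 mm; on its middle a grey plastic tab, 30 mm wide along the foot, 12 mm thick, top 125 mm above the foot's underside. Point: centre line, half-way up (62.5 mm); x along the foot, z up the tab. 0.34 kg, foot-heavy. Starts standing on the cabinet floor, foot across the opening, top 69 mm of the tab above the guard.
- short1_mid (a point): Bracket like an upside-down T, short kind; may be absent. Steel foot 72 x 34 x 12 mm; on its middle a grey plastic tab, 30 mm wide along the foot, 12 mm thick, top 125 mm above the foot's underside. Point: centre line, half-way up (62.5 mm); x along the foot, z up the tab. 0.27 kg, foot-heavy. Starts standing on the cabinet floor, foot across the opening, top 69 mm of the tab above the guard.
- short2_mid (a point): Bracket like an upside-down T, short kind; may be absent. Steel foot 72 x 34 x 12 mm; on its middle a grey plastic tab, 30 mm wide along the foot, 12 mm thick, top 125 mm above the foot's underside. Point: centre line, half-way up (62.5 mm); x along the foot, z up the tab. 0.27 kg, foot-heavy. Starts standing on the cabinet floor, foot across the opening, top 69 mm of the tab above the guard.
- rack: White open rack, fixed, 223 mm (x) by 190 mm (y), with two rows 180 mm long side by side, both along its y. Origin on the table under its centre. Floor 6 mm above the table, walls 5 mm thick, tops 26 mm above the table. Narrow row (short brackets) x -106.5 to -18.5 mm; wide row (long brackets) x -13.5 to 106.5 mm. Brackets' feet lie across the row (along the rack's x).
- row_short (a point): Middle of the floor of the rack's narrow row.
- row_long (a point): Middle of the floor of the rack's wide row.
- wrench: Bystander: open wrench 170 mm long lying in front of the rack; origin under its middle.
- screwdriver: Bystander: screwdriver 160 mm long lying on the table between cabinet and rack; origin under its middle.
- spray: Bystander: white bottle, 52 mm diameter, 130 mm tall, behind the rack; origin under its centre.
- jar: Bystander: small jar, 50 mm diameter, 60 mm tall, at one end of the rack; origin under its centre.
- tape: Bystander: grey roll, 60 mm diameter, 30 mm tall, at the other end of the rack; origin under its centre.
Not all that is in view belongs to the job. Leave any green look-alike of the part that bears long2_mid alone.

How it is judged (in metres and radians):
On the way, in this order (a step that is already met when the one before it is completed fails the run):
1. the blower is switched off while all the brackets are still in the cabinet (value of joint switch below 0.2 rad and z of each of long1_mid, long2_mid, short1_mid, short2_mid in the frame of cabinet below 0.11 m), for 0.2 s.
2. every bracket stands in its row of the rack, with the gate not yet closed (x of long1_mid in the frame of rack between 0.0245 and 0.0685 m and y of long1_mid in the frame of rack between -0.085 and 0.085 m and z of long1_mid in the frame of rack between 0.06 and 0.076 m and angle between each of long1_mid, long2_mid, short1_mid, short2_mid's own z axis and vertical below 0.15 rad and angle between the x axis of each of long1_mid, long2_mid, short1_mid, short2_mid and the x axis of rack, either way round below 0.4 rad and linear speed of each of long1, long2, short1, short2 below 0.03 m/s and x of long2_mid in the frame of rack between 0.0245 and 0.0685 m and y of long2_mid in the frame of rack between -0.085 and 0.085 m and z of long2_mid in the frame of rack between 0.06 and 0.076 m and x of short1_mid in the frame of rack between -0.0845 and -0.0405 m and y of short1_mid in the frame of rack between -0.085 and 0.085 m and z of short1_mid in the frame of rack between 0.06 and 0.076 m and x of short2_mid in the frame of rack between -0.0845 and -0.0405 m and y of short2_mid in the frame of rack between -0.085 and 0.085 m and z of short2_mid in the frame of rack between 0.06 and 0.076 m and value of joint gate below 0.03 m), for 0.2 s.
3. the gate is fully closed (x of long1_mid in the frame of rack between 0.0245 and 0.0685 m and y of long1_mid in the frame of rack between -0.085 and 0.085 m and z of long1_mid in the frame of rack between 0.06 and 0.076 m and angle between each of long1_mid, long2_mid, short1_mid, short2_mid's own z axis and vertical below 0.15 rad and angle between the x axis of each of long1_mid, long2_mid, short1_mid, short2_mid and the x axis of rack, either way round below 0.4 rad and linear speed of each of long1, long2, short1, short2 below 0.03 m/s and x of long2_mid in the frame of rack between 0.0245 and 0.0685 m and y of long2_mid in the frame of rack between -0.085 and 0.085 m and z of long2_mid in the frame of rack between 0.06 and 0.076 m and x of short1_mid in the frame of rack between -0.0845 and -0.0405 m and y of short1_mid in the frame of rack between -0.085 and 0.085 m and z of short1_mid in the frame of rack between 0.06 and 0.076 m and x of short2_mid in the frame of rack between -0.0845 and -0.0405 m and y of short2_mid in the frame of rack between -0.085 and 0.085 m and z of short2_mid in the frame of rack between 0.06 and 0.076 m and value of joint gate above 0.052 m), for 0.2 s.
At the end, for the whole second after the job is handed in: Every bracket stands upright (within 0.15 rad) and at rest on the floor of its own row, short in the narrow row, long in the wide row, within 22 mm of the row's middle line, its foot across the row within 0.4 rad; the switch is off (below 0.2) and the gate closed (above 52 mm of 60) (all of step 3 and value of joint switch below 0.2 rad); the robot touches nothing.
It fails at once if one of the bystanders is moved more than 5 cm (distance of any of wrench, screwdriver, spray, jar, tape from where it was at the start of the episode above 0.05 m).
Of long1, long2, short1, short2 only 3 to 4 are there at a start; the rules pass over those that are not, and their reading is None.
At some moment in a run one of long1, long2, short1, short2 may be knocked a few centimetres aside while the robot is not near it.
Once in a run the grip may slacken for a moment while it holds something.
It also fails if it takes over 210 s, if anything falls off the work surface, if the arm or the gripper's body presses on something with over 40 N, if the wrist force passes 120 N, or if a joint passes its speed limit or range.

### The arm

A 6-joint arm with a two-finger parallel gripper is mounted at the origin on the work surface. World frame = base frame: x ahead of the robot, y to its left, z up, the work surface at z = 0. Lengths are in mm, angles in rad, forces in N, time in s.
With the tool pointing down it reaches from about 275 to 850 mm from the base axis. Payload 19 kg.
Tool frame: the origin (TCP) lies at the very end of the fingers, on their centre line; the grasp point (between the pads) lies hold_point_z behind it (hold_point_z is the distance from the TCP to the grasp point, in mm); z points along the fingers, y is the direction in which the jaws open and shut (so a half turn about z gives the same grasp; the last joint's range is limited). The gripper opens to 85 mm and grips with 20 to 120 N. Pads are 22 mm wide; open, the fingers measure 114 mm over their backs; the gripper's body (76 mm by 85 mm) begins 54 mm behind the grasp point. The pads swing forward as they close: fully open they stand 13 mm farther back than shut.
Start: joints at [-0.134, 0.15, 1.437, -0, 1.554, -0.134], TCP at [574.97, -0.016, 231.267] pointing down, gripper open.
Joint ranges: [-2.8, 2.8], [-0.68, 2.1], [0.12, 2.68], [-1.39, 4.53], [0.16, 2.79], [-2.81, 2.81]. Speed limits (rad/s): [1.89, 1.89, 2.22, 3.01, 3.01, 3.01].

### API

Orientations are given as a unit quaternion [x, y, z, w].
In Python, from rig import * gives the robot as it stands.
- The arm moves only by the tool step_arm, never from a script. Its argument "deltas" is a list of rows, each a list of 3 entries, a list of its own where there are three numbers: the shift along the tool's x, y, z in m, then the turn, a rotation vector about the tool's x, y, z in degrees, then the closure, from 0 (fully open) to 1 (shut). In form: [[[dx, dy, dz], [wx, wy, wz], jaw], ...]. A call has 1 to 10 rows; each row shifts and turns the commanded pose from where the row before left it, along the tool's axes as they then stand; what a row does not reach is not made up. A row lasts 1/8 s, in which the tool goes at most 62.5 mm and 10.7 degrees, less where a joint would pass 70% of its speed; a pose out of reach is approached as far as the arm can. A call with a gripper value outside its range is refused whole. The fingers move at their own pace and stop on an object; "force" is the grip in N (left out, the last holds). Time passes only in rows, so rows that do not move let the fingers close. It gives the time, the measured TCP pose, the force and the opening at its end, in the units of the state.
- state(): the state, without advancing time (a new reading comes with each control period).
- camera(name): name is "scene" or "side" or "wrist"; returns a dict with "pixels" (384x512x3 uint8, blue, green, red), "range_z" (384x512 float32, mm along the optical axis (not along the pixel's ray), 0 where there is no reading), "mtx" (3x3 intrinsics, pixels), "k1" (the pictures are not rectified: a ray, as slopes to the right and down, at radius r is drawn at 1 + k1 r^2 times it, then the intrinsics apply), "pose" (4x4, takes a point from camera to world coordinates). Camera axes: x right, y up, looking along -z (the intrinsics and any distortion apply to the point x, -y, -z); pixel columns grow to the right and rows downward; lengths in mm; the calibration is good to about 2 mm. A picture is of the moment at which its call begins.
- hand_in(): hands the job in, once; it reports no verdict.
The state is a dict: "time_s": time; "joint_positions": joint angles; "joint_vel": joint speeds; "tau": joint torques, N m; "eef_pos": TCP position; "orientation": TCP orientation; "force": force on the tool from outside, world axes, zero at the start; "wrist_torque": the same for the moment, N m; "width": finger opening in mm.
Only numpy, scipy, OpenCV 4.12 (cv2) and the standard library are available. Lean on these libraries where they do the work, as an engineer would, in place of code of your own. Each camera call takes 0.05 s, during which the arm holds its last target.

## Working session

There is one attempt and no reset: what is moved stays moved. The work goes in short steps, Python scripts to look and compute and a tool call to move; the robot and the scene stay as the last step left them, time stands still between calls to the robot, and variables do not carry over. Pictures are saved under pics/ and viewed, and the job is handed in when it is done.

Besides the shell and the picture viewer there is one more tool, called after "Call:" as name(argument=value, ...) on one line, values as JSON. step_arm: Moves the arm, as the interface text tells. Its arguments: {"type":"object","properties":{"deltas":{"type":"array"},"force":{"type":"number"}},"required":["deltas"]}

```bash
ls; mkdir -p pics; cat > h.py <<'E'
import numpy as np, cv2
from rig import *
def snap(n,fn):
    c=camera(n); cv2.imwrite('pics/'+fn,c['pixels']); np.savez('pics/'+fn[:-4]+'.npz',**{k:np.array(v) for k,v in c.items()}); return c
def load(fn):
    d=np.load('pics/'+fn+'.npz'); return {k:d[k] for k in d.files}
def ray(c,u,v):
    K=np.array(c['mtx']); k1=float(c['k1'])
    D=np.array([k1,0,0,0,0.])
    p=cv2.undistortPoints(np.array([[[u,v]]],float),K,D,None,None,None) if False else None
    xd=(u-K[0,2])/K[0,0]; yd=(v-K[1,2])/K[1,1]
    x,y=xd,yd
    for _ in range(20):
        s=1+k1*(x*x+y*y); x,y=xd/s,yd/s
    P=np.array(c['pose']); d=P[:3,:3]@np.array([x,-y,-1.]); return P[:3,3],d
def onz(c,u,v,z):
    o,d=ray(c,u,v); return o+d*(z-o[2])/d[2]
def pt(c,u,v):
    z=float(c['range_z'][int(v),int(u)]); o,d=ray(c,u,v); return o+d*z
def proj(c,p):
    P=np.array(c['pose']); q=P[:3,:3].T@(np.array(p,float)-P[:3,3]); x,y=q[0]/-q[2],-q[1]/-q[2]
    s=1+float(c['k1'])*(x*x+y*y); K=np.array(c['mtx']); return np.array([K[0,0]*x*s+K[0,2],K[1,1]*y*s+K[1,2]])
E
python3 - <<'E'
from h import *
for n in ['scene','side','wrist']:
    c=snap(n,n+'0.png'); print(n,c['pose'],c['k1'])
print(state())
E
```

```text
pics
scene [[ 8.90326333e-01 -2.35128815e-01  3.89914685e-01  1.04514507e+03]
 [ 4.55128099e-01  4.84620211e-01 -7.46995090e-01 -9.02822759e+02]
 [-1.33204665e-02  8.42530529e-01  5.38483866e-01  7.83348459e+02]
 [ 0.00000000e+00  0.00000000e+00  0.00000000e+00  1.00000000e+00]] -0.18911339013505768
side [[-8.71231132e-01  3.62694212e-01 -3.30770651e-01 -5.66662615e+01]
 [-4.90762637e-01 -6.29297915e-01  6.02607806e-01  1.10510483e+03]
 [ 1.04090820e-02  6.87340558e-01  7.26260702e-01  1.36054720e+03]
 [ 0.00000000e+00  0.00000000e+00  0.00000000e+00  1.00000000e+00]] -0.1648167764268661
wrist [[ 9.99999994e-01 -6.92762001e-05  8.63341544e-05  5.74159978e+02]
 [ 4.22208743e-05  9.59696408e-01  2.81038791e-01  7.17621143e+01]
 [-1.02323877e-04 -2.81038786e-01  9.59696405e-01  3.72937453e+02]
 [ 0.00000000e+00  0.00000000e+00  0.00000000e+00  1.00000000e+00]] 0.007426580239294964
{'time_s': 0.15, 'joint_positions': array([-1.33998514e-01,  1.50856970e-01,  1.43779626e+00, -2.31503476e-05,
        1.55380154e+00, -1.34005312e-01]), 'joint_vel': array([ 0.0005187 , -0.00267906, -0.00407758,  0.00010121,  0.00083569,
       -0.0007789 ]), 'tau': array([ 2.28272773e-03, -7.13383126e+01, -5.71041870e+01, -3.10331814e-05,
        7.20541226e-03, -6.05664604e-05]), 'eef_pos': array([ 5.74835191e+02, -4.26010417e-03,  2.30865833e+02]), 'orientation': array([ 7.07104169e-01,  7.07109261e-01, -2.70552613e-04, -3.35776351e-04]), 'force': array([ 0.09191875, -0.17784177,  0.36144833]), 'wrist_torque': array([-0.00419693,  0.0214499 ,  0.04159031]), 'width': 85.32336292967868}
```

View pics/scene0.png

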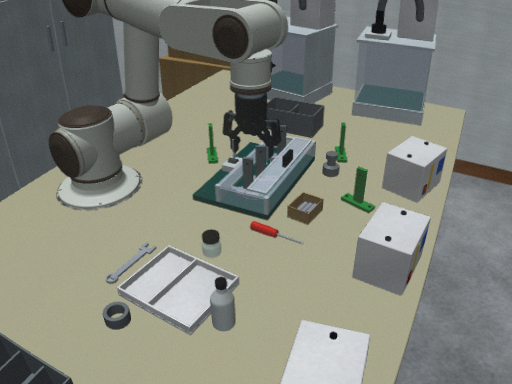

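View pics/side0.png

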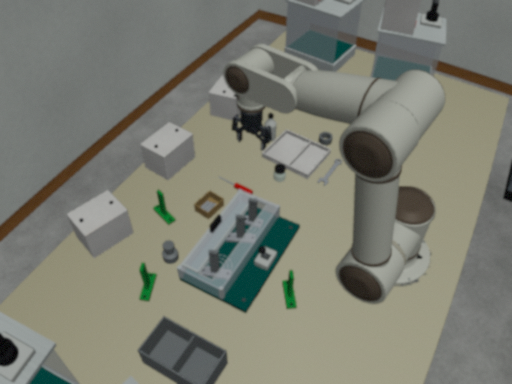

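View pics/wrist0.png

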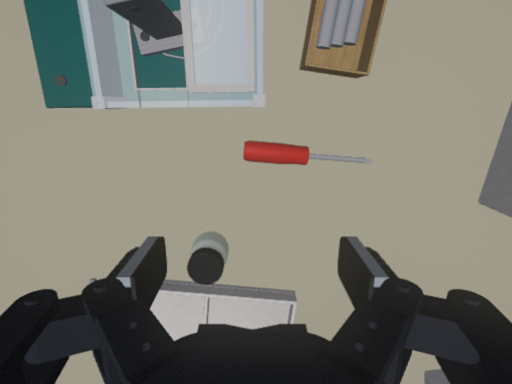

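```bash
python3 -c "import rig;print([x for x in dir(rig) if not x.startswith('__')])"
```

```text
['PlanningError', 'camera', 'hand_in', 'hold_point_z', 'state']
```

The side view shows three grey tabs at about (214,260), (240,228) and (252,208). The green look-alikes stand on the table outside the cabinet. Next I'll enlarge both views.

```bash
python3 - <<'E'
import cv2
a=cv2.imread('pics/scene0.png')[110:215,190:330]; cv2.imwrite('pics/sc_a.png',cv2.resize(a,None,fx=5.5,fy=5.5,interpolation=cv2.INTER_CUBIC))
a=cv2.imread('pics/side0.png')[185:315,170:310]; cv2.imwrite('pics/si_a.png',cv2.resize(a,None,fx=4.5,fy=4.5,interpolation=cv2.INTER_CUBIC))
import rig; print(rig.hold_point_z)
E
```

```text
18.700000000000003
```

View pics/sc_a.png

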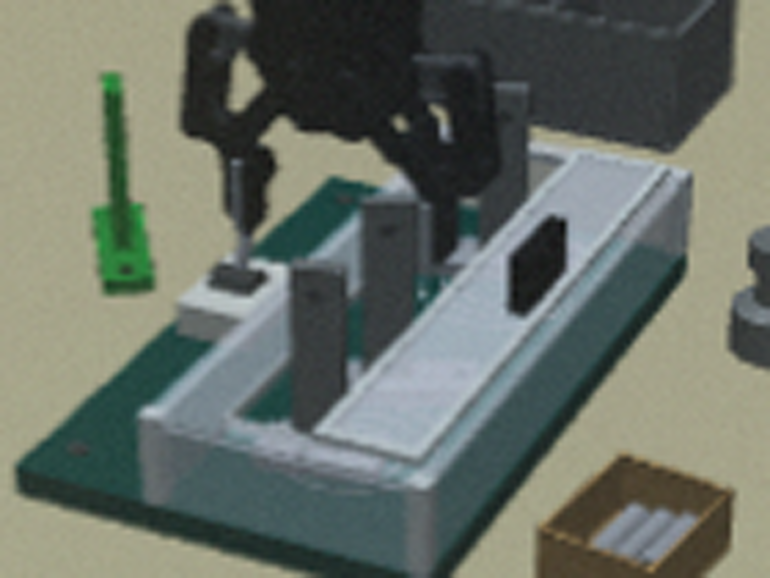

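View pics/si_a.png

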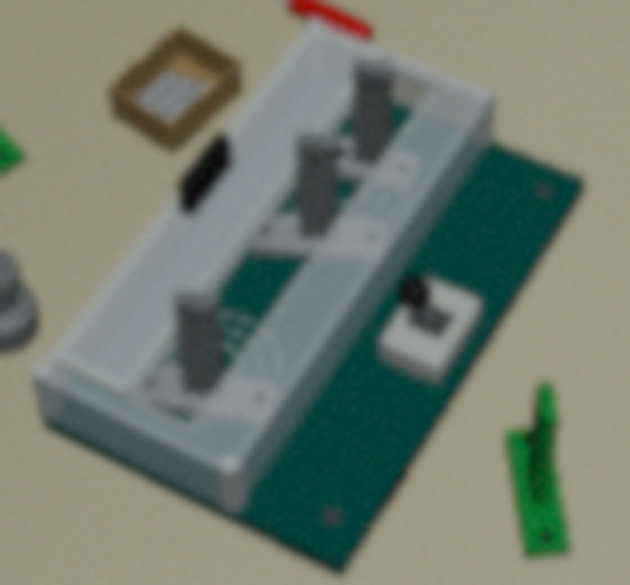

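```bash
python3 - <<'E'
from h import *
c=load('side0')
f=lambda x,y:(170+x/4.5,185+y/4.5)
for n,x,y in [('tab1',375,68),('tab2',318,143),('tab3',196,298),('ball',413,290),('hous',455,295),('handle',205,160),('handle2',205,175)]:
    u,v=f(x,y); print(n,u,v,pt(c,round(u),round(v)).round(0))
for n,x,y,z in [('apronR',582,183,20),('apronL',342,572,20),('gpR',493,100,76),('gpL',238,472,76),('ball',413,290,105),('t1',375,66,145),('t2',318,141,145),('t3',196,296,145),('h',207,165,110)]:
    u,v=f(x,y); print(n,onz(c,u,v,z).round(0))
c=load('scene0'); g=lambda x,y:(190+x/5.5,110+y/5.5)
for n,x,y,z in [('apronR',18,475,20),('apronL',335,180,20),('t1',318,265,145),('t2',388,203,145),('t3',510,88,145),('handle',540,235,110)]:
    u,v=g(x,y); print(n,onz(c,u,v,z).round(0), pt(c,round(u),round(v)).round(0))
for n,u,v,z in [('rackL',120,289,26),('rackB',173,250,26),('rackR',239,284,26),('rackF',184,324,26)]:
    print(n,onz(c,u,v,z).round(0))
E
```

```text
tab1 253.33333333333331 200.11111111111111 [487. 140. 137.]
tab2 240.66666666666669 216.77777777777777 [480. 233. 145.]
tab3 213.55555555555554 251.22222222222223 [483. 394. 145.]
ball 261.77777777777777 249.44444444444446 [365. 296. 119.]
hous 271.1111111111111 250.55555555555554 [361. 238.  43.]
handle 215.55555555555554 220.55555555555554 [555. 272. 120.]
handle2 215.55555555555554 223.88888888888889 [555. 273. 105.]
apronR [332.  73.  20.]
apronL [324. 470.  20.]
gpR [415.  75.  76.]
gpL [409. 465.  76.]
ball [370. 288. 105.]
t1 [483. 145. 145.]
t2 [483. 231. 145.]
t3 [484. 394. 145.]
h [558. 267. 110.]
apronR [342.  57.  20.] [337.  63.  16.]
apronL [334. 458.  20.] [337. 452.  22.]
t1 [488. 142. 145.] [488. 143. 145.]
t2 [490. 223. 145.] [491. 224. 144.]
t3 [489. 393. 145.] [491. 390. 146.]
handle [555. 286. 110.] [562. 268. 119.]
rackL [ 410. -364.   26.]
rackB [ 439. -187.   26.]
rackR [ 651. -220.   26.]
rackF [ 604. -383.   26.]
```

Call:
step_arm(deltas=[[[0.029,-0.009,-0.014],[0,0,0],0],[[0.029,-0.009,-0.014],[0,0,0],0],[[0.029,-0.009,-0.014],[0,0,0],0],[[0.029,-0.009,-0.014],[0,0,0],0],[[0.029,-0.009,-0.014],[0,0,0],0],[[0.029,-0.009,-0.014],[0,0,0],0],[[0.029,-0.009,-0.014],[0,0,0],0],[[0.029,-0.009,-0.014],[0,0,0],0],[[0.029,-0.009,-0.014],[0,0,0],0],[[0,0,0],[0,0,0],0]])

```text
time_s: 1.4
eef_pos: [493.5, 262.5, 358.0]
orientation: [0.706, 0.708, 0.0, 0.0]
force: [0.4, -0.8, 0.8]
width: 85.0
```

```bash
python3 - <<'E'
from h import *
c=snap('wrist','w1.png'); print(state()['eef_pos'],state()['orientation'],c['mtx'])
E
```

```text
[493.804982   261.55040286 357.24020024] [ 7.06586728e-01  7.07626451e-01 -1.06797131e-05  3.10594728e-05] [[290.73456112   0.         251.85171249]
 [  0.         290.73456112 187.82531714]
 [  0.           0.           1.        ]]
```

View pics/w1.png

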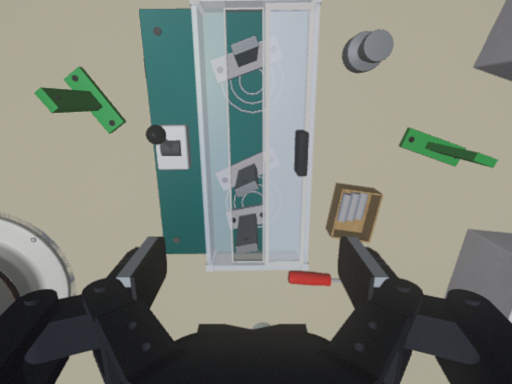

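```bash
python3 - <<'E'
import cv2
a=cv2.imread('pics/w1.png')[0:280,140:330]; cv2.imwrite('pics/w1a.png',cv2.resize(a[0:140],None,fx=4,fy=4,interpolation=cv2.INTER_CUBIC));cv2.imwrite('pics/w1b.png',cv2.resize(a[140:],None,fx=4,fy=4,interpolation=cv2.INTER_CUBIC))
E
```

```text
(no output)
```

View pics/w1a.png

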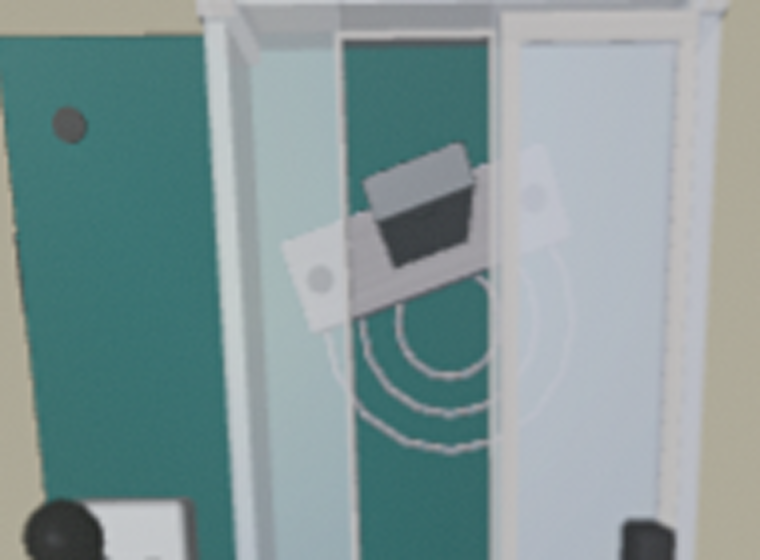

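View pics/w1b.png

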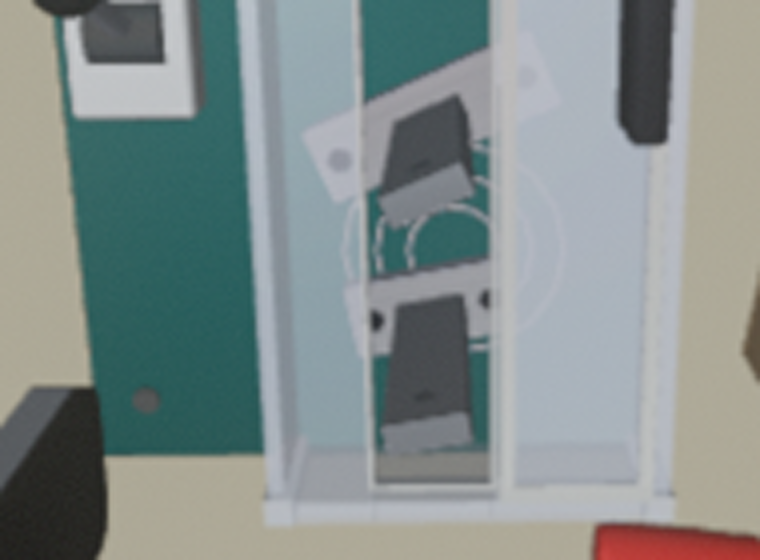

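```bash
python3 - <<'E'
from h import *
c=load('w1')
A=lambda x,y:(140+x/4-.375,y/4-.375); B=lambda x,y:(140+x/4-.375,140+y/4-.375)
def s(n,L,z,f):
    P=np.array([onz(c,*f(*q),z) for q in L]); print(n,P[:,:2].round(1).tolist(),'mean',P.mean(0).round(1)); return P
def rect(P):
    r=cv2.minAreaRect(P[:,:2].astype(np.float32)); print('   ',r)
for n,L,f in [('tTop',[(363,182),(460,144),(473,183),(378,222)],A),('tMid',[(380,205),(465,165),(472,192),(393,228)],B),('tShort',[(385,430),(468,412),(470,442),(385,452)],B)]:
    rect(s(n,L,145,f))
s('openL',[(342,38),(490,38)],76,A); s('openR',[(372,488),(492,487)],76,B)
s('plate',[(200,8),(725,8)],76,A); s('plate',[(265,497),(673,495)],76,B)
s('apron',[(0,37)],20,A); s('apron',[(95,455)],20,B)
s('ball',[(65,537)],108,A)
s('hous',[(75,118),(195,118)],45,B); s('hous',[(190,500)],45,A)
s('handle',[(620,135),(668,135)],119,B); s('handle',[(622,522),(670,522)],119,A)
rect(s('footTop',[(283,242),(312,332),(570,232),(540,145)],32,A))
rect(s('footMid',[(303,135),(335,202),(560,103),(525,30)],32,B))
rect(s('footSh',[(345,285),(362,357)],32,B))
E
```

```text
tTop [[469.1, 395.6], [496.0, 405.2], [499.7, 395.4], [473.1, 385.4]] mean [484.5 395.4 145. ]
    ((484.37615966796875, 395.5025939941406), (28.5538387298584, 10.934162139892578), 20.648500442504883)
tMid [[471.4, 226.3], [498.4, 239.6], [500.7, 230.7], [475.4, 218.6]] mean [486.5 228.8 145. ]
    ((486.85784912109375, 228.90127563476562), (30.124099731445312, 8.982184410095215), 26.113555908203125)
tShort [[471.9, 146.8], [499.9, 153.5], [500.7, 142.3], [471.8, 138.5]] mean [486.1 145.3 145. ]
    ((485.8794860839844, 145.99765014648438), (29.86444854736328, 11.221440315246582), 7.523294448852539)
openL [[458.6, 449.5], [506.2, 449.6]] mean [482.4 449.6  76. ]
openR [[462.3, 84.0], [511.5, 84.5]] mean [486.9  84.3  76. ]
plate [[413.5, 457.7], [581.1, 458.2]] mean [497.3 457.9  76. ]
plate [[418.2, 79.8], [585.9, 81.0]] mean [502.1  80.4  76. ]
apron [[330.0, 464.4]] mean [330.  464.4  20. ]
apron [[331.2, 68.0]] mean [331.2  68.   20. ]
ball [[365.5, 294.2]] mean [365.5 294.2 108. ]
hous [[344.0, 232.1], [392.0, 232.2]] mean [368.  232.1  45. ]
hous [[394.2, 301.9]] mean [394.2 301.9  45. ]
handle [[551.0, 243.2], [567.1, 243.2]] mean [559.  243.2 119. ]
handle [[549.1, 300.5], [564.6, 300.5]] mean [556.8 300.5 119. ]
footTop [[431.6, 394.8], [441.4, 363.4], [538.0, 398.5], [526.2, 427.5]] mean [484.3 396.   32. ]
    ((484.09014892578125, 396.3616027832031), (102.82317352294922, 32.828556060791016), 19.943933486938477)
footMid [[433.3, 222.2], [445.8, 193.3], [539.1, 235.8], [524.1, 265.8]] mean [485.6 229.3  32. ]
    ((485.4886779785156, 229.765380859375), (102.60836791992188, 33.457435607910156), 24.516834259033203)
footSh [[449.1, 156.1], [455.8, 122.5]] mean [452.4 139.3  32. ]
    ((452.4472961425781, 139.26512145996094), (34.230533599853516, 0.0), 101.24394989013672)
```

Call:
step_arm(deltas=[[[0.016,-0.026,0.03],[0,0,0],1],[[0.016,-0.026,0.03],[0,0,0],1],[[0.016,-0.026,0.03],[0,0,0],1],[[0.016,-0.026,0.03],[0,0,0],1],[[0.016,-0.026,0.03],[0,0,0],1],[[0,0,0],[0,0,0],1],[[0,0,0.04],[0,0,0],1],[[0,0,0.04],[0,0,0],1],[[0,0,0.04],[0,0,0],1],[[0,0,0],[0,0,0],1]])

```text
time_s: 2.7
eef_pos: [363.8, 339.6, 85.7]
orientation: [0.707, 0.707, -0.002, -0.0]
force: [-0.3, 0.5, 0.1]
width: -0.0
```

Call:
step_arm(deltas=[[[-0.012,0,0],[0,0,0],1],[[-0.012,0,0],[0,0,0],1],[[-0.012,0,0],[0,0,0],1],[[-0.012,0,0],[0,0,0],1],[[-0.012,0,0],[0,0,0],1],[[-0.01,0,0],[0,0,0],1],[[-0.011,0,0],[0,0,0],1],[[0,0,0],[0,0,0],1],[[0,0,0],[0,0,0],1]])

```text
time_s: 3.82
eef_pos: [364.0, 260.0, 87.3]
orientation: [0.707, 0.707, -0.0, -0.0]
force: [-0.2, -0.8, -0.4]
width: -0.2
```

```bash
python3 - <<'E'
from h import *
c=snap('side','s2.png'); d=snap('scene','sc2.png')
a=c['pixels'][215:305,210:310]; b=d['pixels'][120:200,190:330]
cv2.imwrite('pics/s2a.png',cv2.resize(a,None,fx=5,fy=5,interpolation=cv2.INTER_CUBIC))
cv2.imwrite('pics/sc2a.png',cv2.resize(b,None,fx=5,fy=5,interpolation=cv2.INTER_CUBIC))
E
```

```text
(no output)
```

View pics/s2a.png

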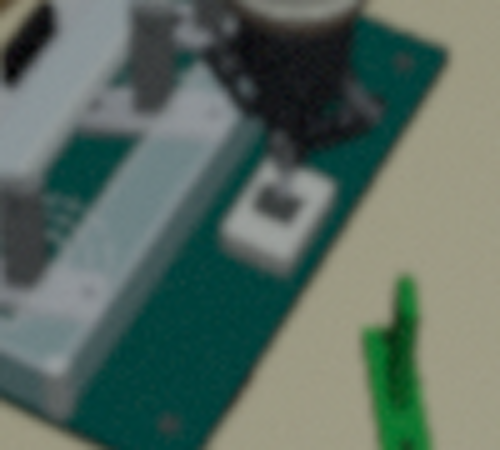

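View pics/sc2a.png

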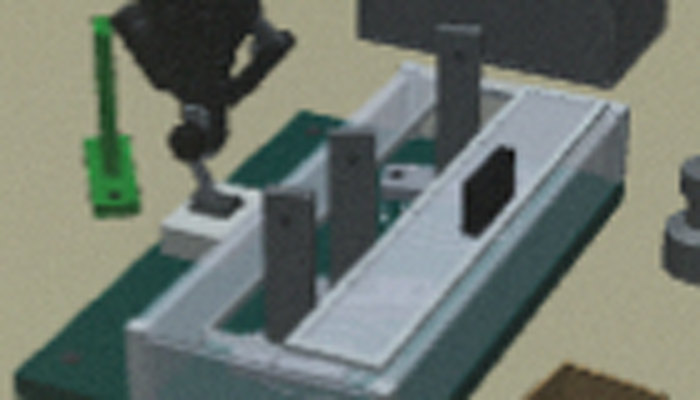

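The scene crop shows the stick now leaning toward the rack, with the ball at about (228,148). I'll raise the hand and measure the ball.

Call:
step_arm(deltas=[[[0.01,0,0],[0,0,0],1],[[0,0,-0.04],[0,0,0],1],[[0,0,-0.05],[0,0,0],1],[[0,0.02,-0.05],[0,0,0],1],[[0,0.04,-0.05],[0,0,0],0],[[0,0.04,-0.05],[0,0,0],0],[[0,0.02,-0.03],[0,0,0],0],[[0,0,0],[0,0,0],0],[[0,0,0],[0,0,0],0]])

```text
time_s: 5.05
eef_pos: [481.7, 270.5, 354.0]
orientation: [0.707, 0.707, -0.001, -0.0]
force: [-0.0, 0.1, 0.1]
width: 85.1
```

```bash
python3 - <<'E'
from h import *
c=snap('wrist','w2.png'); d=snap('scene','sc3.png'); s=snap('side','s3.png')
print(state()['eef_pos'],state()['joint_positions'])
b=d['pixels'][120:200,190:330]
cv2.imwrite('pics/sc3a.png',cv2.resize(b,None,fx=5,fy=5,interpolation=cv2.INTER_CUBIC))
E
```

```text
[481.42300791 270.24582729 354.20570356] [3.71906714e-01 9.25927048e-02 1.25753224e+00 8.04015129e-05
 1.79260769e+00 3.71338179e-01]
```

View pics/w2.png

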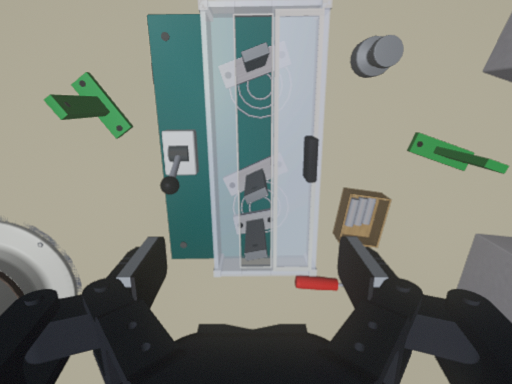

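```bash
python3 - <<'E'
from h import *
c=load('w2'); print(onz(c,170,185,108))
c=load('scene0')
m=c['pixels'][240:335,110:250]; cv2.imwrite('pics/rack0.png',cv2.resize(m,None,fx=5,fy=5,interpolation=cv2.INTER_CUBIC))
E
```

```text
[367.54860797 232.49083009 108.        ]
```

View pics/rack0.png

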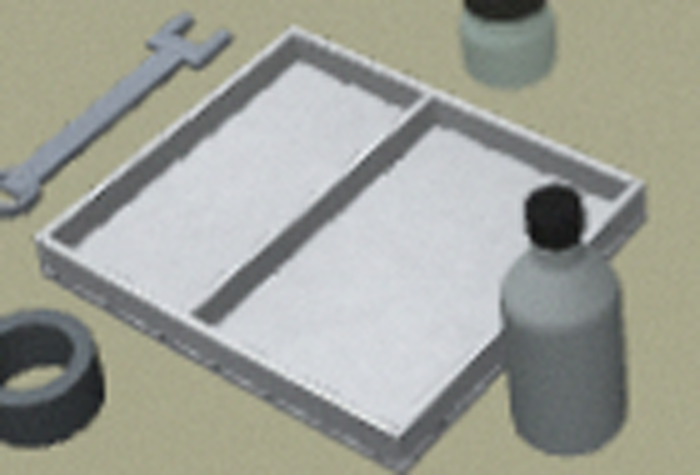

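```bash
python3 - <<'E'
from h import *
c=load('scene0')
f=lambda x,y:(110+x/5-.4,240+y/5-.4)
P=np.array([onz(c,*f(x,y),26) for x,y in [(40,238),(295,28),(645,182),(402,437)]])
print(P.round(1)); print(cv2.minAreaRect(P[:,:2].astype(np.float32)),P.mean(0))
for i in range(4): d=P[(i+1)%4]-P[i]; print(np.linalg.norm(d),np.degrees(np.arctan2(d[1],d[0])))
q=[onz(c,*f(x,y),26) for x,y in [(432,97),(200,318)]]; print('div',q)
for n,x,y,z in [('jartop',505,0,60),('spraybase',570,440,0),('spraytop',555,190,128),('tape',45,350,30)]: print(n,onz(c,*f(x,y),z).round(0))
E
```

```text
[[ 400.7 -362.2   26. ]
 [ 417.7 -176.2   26. ]
 [ 637.3 -196.8   26. ]
 [ 620.6 -383.8   26. ]]
((519.1474609375, -279.9657897949219), (187.7486114501953, 221.36566162109375), 84.6464614868164) [ 519.06069246 -279.71687506   26.        ]
186.79010252919645 84.76348171164183
220.545504996524 -5.353533709823734
187.75038192940534 -95.10325435867138
220.98623172338066 174.39785433983326
div [array([ 512.07157044, -189.99879905,   26.        ]), array([ 500.61184702, -367.64878975,   26.        ])]
jartop [ 529. -142.   60.]
spraybase [ 673. -333.    0.]
spraytop [ 661. -313.  128.]
tape [ 453. -420.   30.]
```

Call:
step_arm(deltas=[[[0.031,0.001,0],[0,0,0],0],[[0.031,0.001,0],[0,0,0],0],[[0.031,0.001,0],[0,0,0],0],[[0.031,0,0],[0,0,0],0],[[0,0,0],[0,0,10],0],[[0,0,0],[0,0,10],0],[[0,0,0],[0,0,10],0],[[0,0,0],[0,0,10],0],[[0,0,0],[0,0,10],0],[[0,0,0],[0,0,10],0]])

```text
time_s: 6.45
eef_pos: [484.5, 394.0, 354.6]
orientation: [0.967, 0.256, -0.0, 0.0]
force: [-1.1, 0.3, 0.6]
width: 85.4
```

Call:
step_arm(deltas=[[[0,0,0],[0,0,10],0],[[0,0,0.05],[0,0,0],0],[[0,0,0.05],[0,0,0],0],[[0,0,0.05],[0,0,0],0],[[0,0,0],[0,0,0],0]])

```text
time_s: 7.08
eef_pos: [483.4, 393.2, 201.6]
orientation: [0.985, 0.174, -0.003, 0.001]
force: [-1.3, 0.3, 1.3]
width: 85.5
```

```bash
cat >> h.py <<'E'
from scipy.spatial.transform import Rotation as R
def pose():
    s=state(); M=R.from_quat(s['orientation']).as_matrix(); print('eef',np.round(s['eef_pos'],1),'theta',round(float(np.degrees(np.arctan2(M[1,1],M[0,1]))),2),'tilt',M[:,2].round(3),'w',s['width'].round(1),'F',s['force'].round(1),'j',s['joint_positions'].round(2),'t',s['time_s']); return s,M
def rel(target,M,e): return (M.T@(np.array(target)-e)).round(1)
E
python3 - <<'E'
from h import *
pose(); snap('scene','sc4.png'); s=snap('side','s4.png'); w=snap('wrist','w4.png')
a=s['pixels'][180:320,160:320]; cv2.imwrite('pics/s4a.png',cv2.resize(a,None,fx=4,fy=4,interpolation=cv2.INTER_CUBIC))
E
```

```text
Traceback (most recent call last):
  File "h.py", line 25, in pose
    s=state(); M=R.from_quat(s['orientation']).as_matrix(); print('eef',np.round(s['eef_pos'],1),'theta',round(float(np.degrees(np.arctan2(M[1,1],M[0,1]))),2),'tilt',M[:,2].round(3),'w',s['width'].round(1),'F',s['force'].round(1),'j',s['joint_positions'].round(2),'t',s['time_s']); return s,M
                                                                                                                                                                                          ^^^^^^^^^^^^^^^^
AttributeError: 'float' object has no attribute 'round'
```

```bash
sed -i "s/s\['width'\].round(1)/round(s['width'],1)/" h.py
python3 - <<'E'
from h import *
pose(); snap('scene','sc4.png'); s=snap('side','s4.png'); w=snap('wrist','w4.png')
a=s['pixels'][180:320,160:320]; cv2.imwrite('pics/s4a.png',cv2.resize(a,None,fx=4,fy=4,interpolation=cv2.INTER_CUBIC))
E
```

```text
eef [483.4 393.2 201.6] theta -69.99 tilt [-0.005 -0.003 -1.   ] w 85.5 F [-1.3  0.3  1.3] j [0.56 0.27 1.36 0.   1.52 1.78] t 7.075
```

View pics/w4.png

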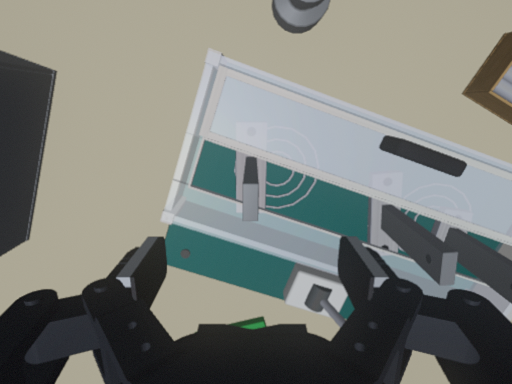

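View pics/s4a.png

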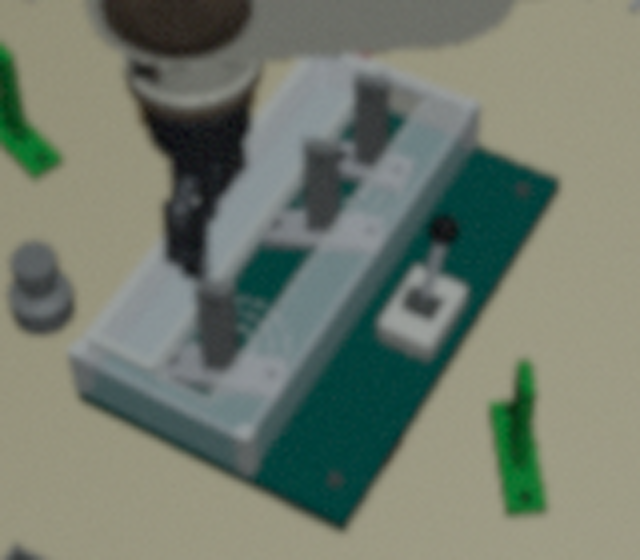

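Call:
step_arm(deltas=[[[0.001,-0.002,0.035],[0,0,0],0],[[0,0,0.035],[0,0,0],0],[[0,0,0.028],[0,0,0],0],[[0,0,0],[0,0,0],0],[[0,0,0],[0,0,0],1],[[0,0,0],[0,0,0],1],[[0,0,0],[0,0,0],1],[[0,0,0],[0,0,0],1],[[0,0,0],[0,0,0],1]], force=70)

```text
time_s: 8.35
eef_pos: [485.5, 396.2, 107.4]
orientation: [0.985, 0.174, 0.0, -0.0]
force: [0.7, -1.3, 4.9]
width: 11.0
```

Call:
step_arm(deltas=[[[0,0,-0.009],[0,0,0],1],[[0,0,-0.009],[0,0,0],1],[[-0.003,0.008,0],[0,0,0],1],[[-0.003,0.009,0],[0,0,0],1],[[0,0,0],[0,0,0],1]])

```text
time_s: 8.98
eef_pos: [485.5, 377.2, 124.7]
orientation: [0.985, 0.173, -0.0, 0.0]
force: [0.4, 0.7, -3.6]
width: 11.1
```

Call:
step_arm(deltas=[[[0,0,0],[0,0,-8],1],[[0,0,0],[0,0,-8],1],[[0,0,0],[0,0,-8],1],[[0,0,0],[0,0,-8],1],[[0,0,0],[0,0,-8],1],[[0,0,0],[0,0,-8],1],[[0,0,0],[0,0,-8],1],[[0,0,0],[0,0,-8],1],[[0,0,0],[0,0,-6.5],1],[[0,0,0],[0,0,0],1]])

```text
time_s: 10.22
eef_pos: [485.4, 378.2, 124.7]
orientation: [0.704, 0.71, -0.0, -0.0]
force: [-0.6, 0.7, -3.4]
width: 11.2
```

```bash
python3 - <<'E'
from h import *
pose(); s=snap('side','s5.png'); w=snap('wrist','w5.png')
a=s['pixels'][180:320,160:320]; cv2.imwrite('pics/s5a.png',cv2.resize(a,None,fx=4,fy=4,interpolation=cv2.INTER_CUBIC))
E
```

```text
eef [485.4 378.2 124.7] theta 0.46 tilt [-0. -0. -1.] w 11.2 F [-0.6  0.7 -3.4] j [0.54 0.29 1.49 0.   1.37 0.53] t 10.225
```

View pics/w5.png

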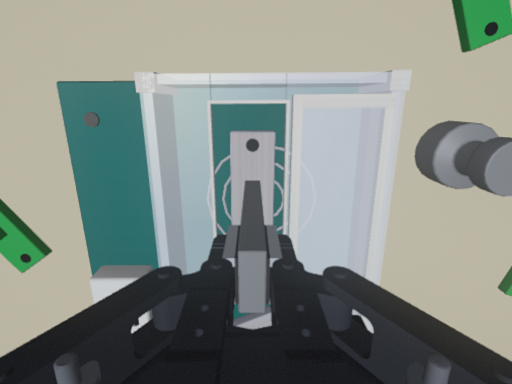

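View pics/s5a.png

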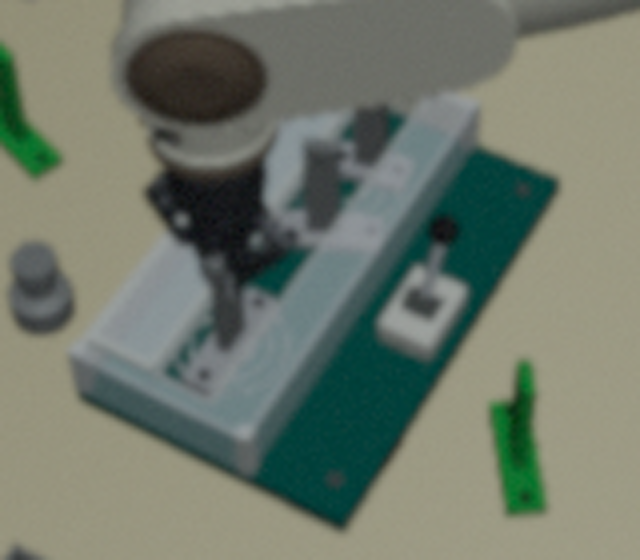

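```bash
python3 - <<'E'
from h import *
c=load('w5')
for u,v,z in [(212,150,76),(287,150,76),(215,220,76),(231,134,50),(272.5,134,50),(286,102,76),(230,190,50),(274,190,50)]: print(u,v,onz(c,u,v,z).round(1))
E
```

```text
212 150 [458.3 419.8  76. ]
287 150 [507.7 420.1  76. ]
215 220 [458.8 370.1  76. ]
231 134 [469.2 427.6  50. ]
272.5 134 [499.8 427.8  50. ]
286 102 [505.9 450.4  76. ]
230 190 [467.8 384.5  50. ]
274 190 [502.1 384.7  50. ]
```

Call:
step_arm(deltas=[[[0,-0.0015,0],[0,0,0],1],[[0,0,-0.012],[0,0,0],1],[[0,0,-0.012],[0,0,0],1],[[0,0,-0.015],[0,0,0],1],[[0,0,-0.02],[0,0,0],1],[[0,0,-0.025],[0,0,0],1],[[0,0,-0.03],[0,0,0],1],[[0,0,-0.03],[0,0,0],1],[[0,0,-0.02],[0,0,0],1],[[0,0,0],[0,0,0],1]])

```text
time_s: 11.58
eef_pos: [484.3, 378.4, 291.1]
orientation: [0.704, 0.71, 0.002, 0.0]
force: [0.7, 0.4, -5.0]
width: 11.0
```

```bash
python3 - <<'E'
from h import *
pose(); s=snap('side','s6.png'); s=snap('scene','sc6.png')
a=s['pixels'][60:220,150:340]; cv2.imwrite('pics/s6a.png',cv2.resize(a,None,fx=3.5,fy=3.5,interpolation=cv2.INTER_CUBIC))
E
```

```text
eef [484.3 378.4 291.1] theta 0.5 tilt [ 0.003  0.002 -1.   ] w 11.0 F [ 0.7  0.4 -5. ] j [0.54 0.22 1.24 0.   1.68 0.53] t 11.575
```

View pics/s6a.png

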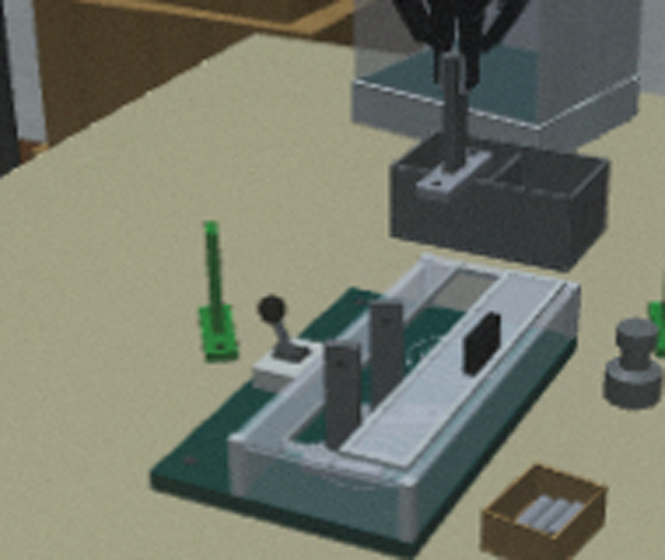

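Call:
step_arm(deltas=[[[-0.03,0.005,0],[0,0,0],1],[[-0.05,0.005,0],[0,0,0],1],[[-0.05,0.005,0],[0,0,0],1],[[-0.05,0.005,0],[0,0,0],1],[[-0.05,0.005,0],[0,0,0],1],[[-0.05,0.005,0],[0,0,0],1],[[-0.05,0.005,0],[0,0,0],1],[[-0.05,0.005,0],[0,0,0],1],[[-0.05,0.005,0],[0,0,0],1],[[-0.05,0.005,0],[0,0,0],1]])

```text
time_s: 12.92
eef_pos: [537.8, -103.0, 287.9]
orientation: [0.704, 0.71, -0.0, -0.001]
force: [1.2, -0.7, -4.0]
width: 10.9
```

Call:
step_arm(deltas=[[[-0.05,0.005,0],[0,0,0],1],[[-0.05,0.005,0],[0,0,0],1],[[-0.05,0.005,0],[0,0,0],1],[[-0.05,0.005,0],[0,0,0],1],[[-0.02,0.005,0],[0,0,0],1],[[0,0,0],[0,0,9],1],[[0,0,0],[0,0,9],1],[[0,0,0],[0,0,9],1],[[0,0,0],[0,0,9],1],[[0,0,0],[0,0,9],1]])

```text
time_s: 14.18
eef_pos: [564.9, -321.0, 287.5]
orientation: [0.923, 0.384, -0.001, -0.001]
force: [-0.5, -0.6, -3.2]
width: 11.2
```

Call:
step_arm(deltas=[[[0,0,0],[0,0,10],1],[[0,0,0],[0,0,10],1],[[0,0,0],[0,0,10],1],[[0,0,0],[0,0,10],1],[[0,0,0],[0,0,10.8],1],[[0,0,0],[0,0,0],1],[[0,0,0],[0,0,0],1]])

```text
time_s: 15.05
eef_pos: [565.0, -321.1, 288.3]
orientation: [0.999, -0.043, -0.0, -0.0]
force: [-0.2, -0.4, -2.9]
width: 11.2
```

```bash
python3 - <<'E'
from h import *
pose(); w=snap('wrist','w7.png'); s=snap('scene','sc7.png')
E
```

```text
eef [ 565.  -321.1  288.3] theta -94.98 tilt [-0.001  0.001 -1.   ] w 11.2 F [-0.2 -0.4 -2.9] j [-0.64  0.3   1.14 -0.    1.7   1.02] t 15.05
```

View pics/w7.png

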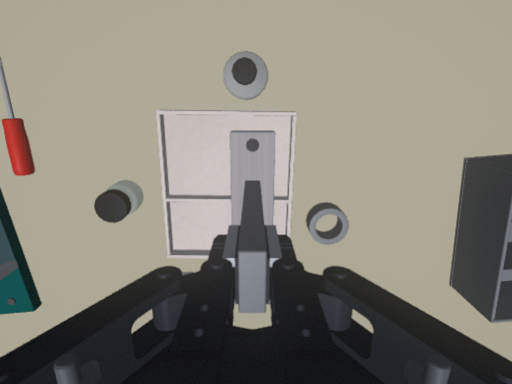

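View pics/sc7.png

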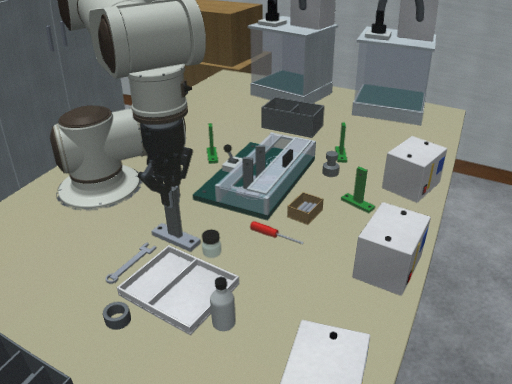

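```bash
python3 - <<'E'
from h import *
c=load('w7'); im=c['pixels']
a=im[95:275,140:310]; cv2.imwrite('pics/w7a.png',cv2.resize(a,None,fx=3.3,fy=3.3,interpolation=cv2.INTER_CUBIC))
E
```

```text
(no output)
```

View pics/w7a.png

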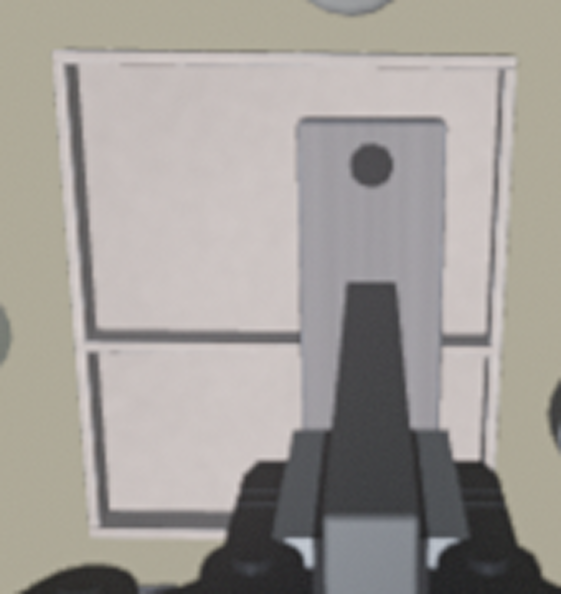

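```bash
python3 - <<'E'
from h import *
c=load('w7')
f=lambda x,y:(140+x/3.3-.35,95+y/3.3-.35)
q=[('bl',54,50),('br',517,58),('fl',92,532),('dl',85,346),('dr',492,345)]
P={}
for n,x,y in q: P[n]=onz(c,*f(x,y),26)[:2]; print(n,P[n].round(1))
print('yaw y-axis', np.degrees(np.arctan2(*(P['bl']-P['br'])[::-1])), np.degrees(np.arctan2(*(P['bl']-P['fl'])[::-1])), np.linalg.norm(P['bl']-P['br']),np.linalg.norm(P['bl']-P['fl']))
ctr=(P['br']+P['fl'])/2; print('ctr',ctr)
# foot
F=[onz(c,*f(x,y),200)[:2] for x,y in [(298,122),(446,122)]]; print(F, (F[0]+F[1])/2)
E
```

```text
bl [ 637.4 -197.8]
br [ 618.  -385.3]
fl [ 419.  -176.3]
dl [ 510.7 -188.7]
dr [ 495.5 -368.9]
yaw y-axis 84.08470236017544 -5.620416736926306 188.51747769941161 219.39718038663383
ctr [ 518.5016648  -280.83786065]
[array([ 615.3863521 , -308.00336864]), array([ 612.34790629, -342.90910602])] [ 613.8671292  -325.45623733]
```

Call:
step_arm(deltas=[[[-0.002,0.004,0.03],[0,0,0],1],[[0,0,0.04],[0,0,0],1],[[0,0,0.04],[0,0,0],1],[[0,0,0.035],[0,0,0],1],[[0,0,0.015],[0,0,0],1],[[0,0,0],[0,0,0],1],[[0,0,0],[0,0,0],1]])

```text
time_s: 16.02
eef_pos: [563.3, -325.4, 130.6]
orientation: [0.999, -0.046, 0.001, 0.001]
force: [-0.6, -0.5, -3.2]
width: 10.7
```

```bash
python3 - <<'E'
from h import *
pose(); w=snap('wrist','w8.png'); s=snap('scene','sc8.png')
a=s['pixels'][180:340,80:270]; cv2.imwrite('pics/s8a.png',cv2.resize(a,None,fx=3.5,fy=3.5,interpolation=cv2.INTER_CUBIC))
E
```

```text
eef [ 563.3 -325.4  130.6] theta -95.22 tilt [ 0.002 -0.001 -1.   ] w 10.7 F [-0.6 -0.5 -3.2] j [-0.64  0.35  1.39 -0.    1.4   1.02] t 16.025
```

View pics/s8a.png

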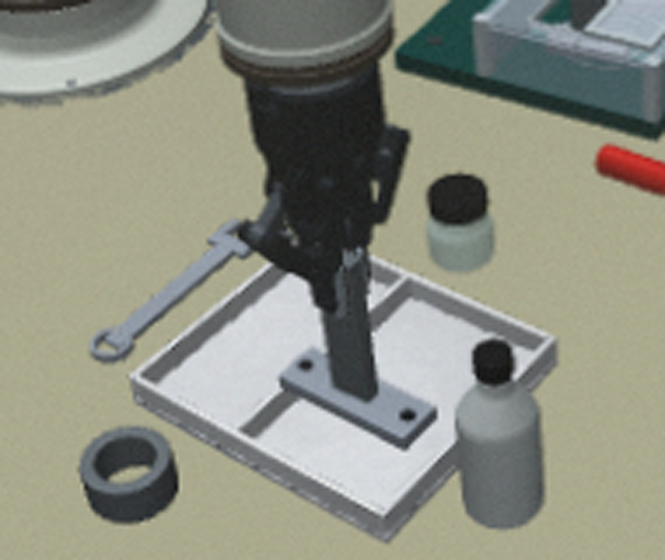

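View pics/w8.png

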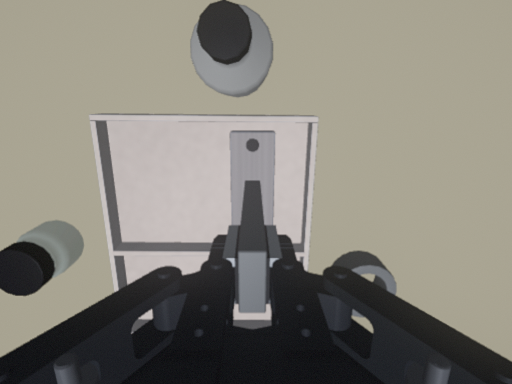

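```bash
python3 - <<'E'
from h import *
c=load('w8')
print('footend',onz(c,252.5,132,55),'backwall top inner',onz(c,252,122.5,26),onz(c,95,117,26),onz(c,316,120,26),'divider',onz(c,160,250,26), 'right inner wall',onz(c,310,180,26))
E
```

```text
footend [ 613.24162404 -330.24839397   55.        ] backwall top inner [ 618.32007287 -330.37943034   26.        ] [ 634.37218982 -202.02841968   26.        ] [ 615.49571074 -383.31198024   26.        ] divider [ 509.31397034 -233.48201161   26.        ] right inner wall [ 564.59218515 -376.57225007   26.        ]
```

Call:
step_arm(deltas=[[[-0.0025,0,0],[0,0,0],1],[[0,0,0.015],[0,0,0],1],[[0,0,0.013],[0,0,0],1],[[0,0,0.005],[0,0,0],1],[[0,0,0],[0,0,0],1],[[0,0,0],[0,0,0],1]])

```text
time_s: 16.88
eef_pos: [560.4, -324.8, 96.2]
orientation: [0.999, -0.046, 0.0, 0.0]
force: [0.0, -0.5, -2.5]
width: 11.4
```

Call:
step_arm(deltas=[[[0,0,0.002],[0,0,0],1],[[0,0,0.001],[0,0,0],1],[[0,0,0],[0,0,0],1]])

```text
time_s: 17.25
eef_pos: [560.3, -324.9, 93.4]
orientation: [0.999, -0.046, 0.0, 0.0]
force: [-2.2, 0.6, 3.1]
width: 11.4
```

Call:
step_arm(deltas=[[[0,0,0],[0,0,0],0.5],[[0,0,0],[0,0,0],0.5],[[0,0,0],[0,0,0],0.5],[[0,0,0],[0,0,0],0.5],[[0,0,-0.02],[0,0,0],0.5],[[0,0,-0.04],[0,0,0],0.5],[[0,0,-0.05],[0,0,0],0.5],[[0,0,-0.05],[0,0,0],0],[[0,0,-0.04],[0,0,0],0]])

```text
time_s: 18.38
eef_pos: [560.1, -324.6, 296.9]
orientation: [0.999, -0.046, 0.001, 0.001]
force: [0.2, -0.1, -0.3]
width: 76.7
```

```bash
python3 - <<'E'
from h import *
pose(); w=snap('wrist','w9.png'); s=snap('scene','sc9.png')
a=s['pixels'][130:340,80:330]; cv2.imwrite('pics/s9a.png',cv2.resize(a,None,fx=2.8,fy=2.8,interpolation=cv2.INTER_CUBIC))
E
```

```text
eef [ 560.1 -324.6  296.9] theta -95.24 tilt [ 0.002 -0.002 -1.   ] w 76.7 F [ 0.2 -0.1 -0.3] j [-0.64  0.29  1.14  0.    1.71  1.02] t 18.375
```

View pics/s9a.png

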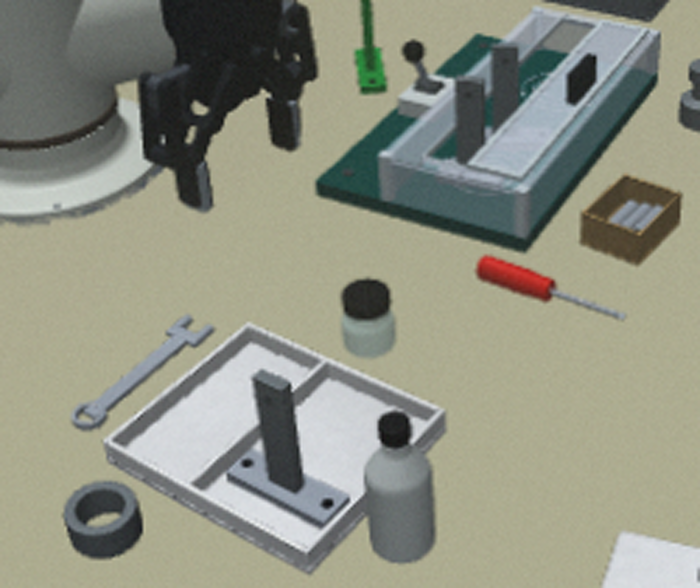

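View pics/w9.png

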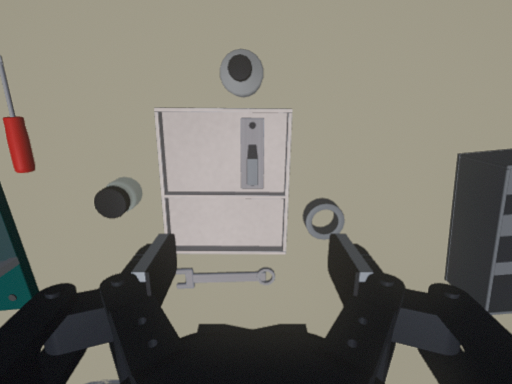

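Call:
step_arm(deltas=[[[-0.006,-0.025,0],[0,0,0],0],[[-0.012,-0.052,0],[0,0,0],0],[[-0.012,-0.052,0],[0,0,0],0],[[-0.012,-0.052,0],[0,0,0],0],[[-0.012,-0.052,0],[0,0,0],0],[[-0.012,-0.052,0],[0,0,0],0],[[-0.012,-0.052,0],[0,0,0],0],[[-0.012,-0.052,0],[0,0,0],0],[[-0.012,-0.052,0],[0,0,0],0],[[-0.012,-0.052,0],[0,0,0],0]])

```text
time_s: 19.73
eef_pos: [491.1, 178.3, 293.8]
orientation: [0.999, -0.046, 0.0, -0.0]
force: [0.8, -0.4, -0.4]
width: 85.1
```

Call:
step_arm(deltas=[[[-0.01,-0.052,0],[0,0,0],0],[[0,0,0],[0,0,-10],0],[[0,0,0],[0,0,-10],0],[[0,0,0],[0,0,-10],0],[[0,0,0],[0,0,0],0],[[0,0,0],[0,0,0],0]])

```text
time_s: 20.48
eef_pos: [486.5, 229.3, 293.3]
orientation: [0.977, 0.212, 0.0, -0.0]
force: [0.1, -0.6, 0.8]
width: 85.6
```

```bash
python3 - <<'E'
from h import *
pose(); w=snap('wrist','w10.png')
a=w['pixels'][60:300,120:420]; cv2.imwrite('pics/w10a.png',cv2.resize(a,None,fx=2.4,fy=2.4,interpolation=cv2.INTER_CUBIC))
E
```

```text
eef [486.5 229.3 293.3] theta -65.49 tilt [ 0.  0. -1.] w 85.6 F [ 0.1 -0.6  0.8] j [0.3  0.06 1.41 0.   1.67 1.44] t 20.475
```

View pics/w10a.png

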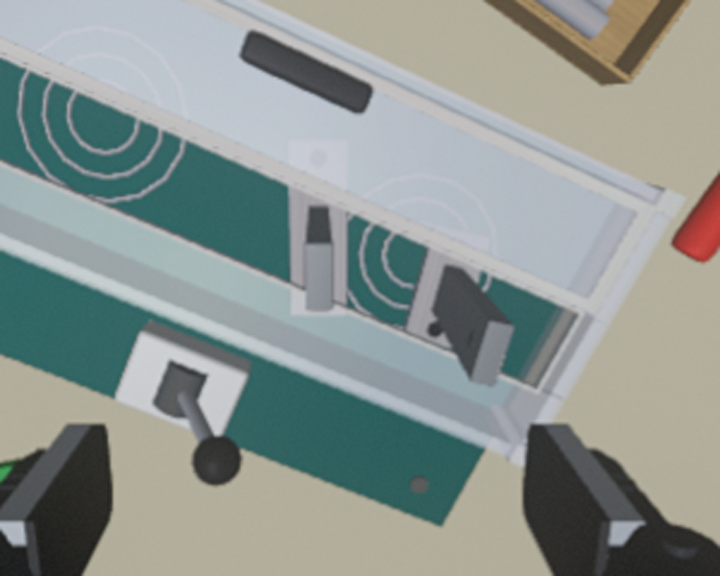

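```bash
python3 - <<'E'
from h import *
c=load('w10'); f=lambda x,y:(120+x/2.4-.3,60+y/2.4-.3)
for L in [[(305,245),(332,243),(332,309),(307,311)],[(484,330),(513,324),(496,384),(470,378)]]:
    P=np.array([onz(c,*f(*q),145) for q in L]); print(P[:,:2].round(1).tolist(),cv2.minAreaRect(P[:,:2].astype(np.float32)))
F=np.array([onz(c,*f(*q),32) for q in [(289,140),(349,142),(347,305),(292,315)]]); print(F[:,:2].round(1),cv2.minAreaRect(F[:,:2].astype(np.float32)))
E
```

```text
[[496.5, 240.0], [502.1, 230.0], [475.7, 217.8], [470.4, 227.3]] ((486.21954345703125, 228.66407775878906), (29.676734924316406, 11.4220609664917), 25.944622039794922)
[[494.6, 153.3], [502.3, 143.1], [474.4, 136.3], [472.1, 148.2]] ((486.90960693359375, 145.57745361328125), (28.691041946411133, 12.139201164245605), 13.674257278442383)
[[526.4 265.4]
 [539.4 234.2]
 [452.5 194.6]
 [433.  222.1]] ((486.8290100097656, 228.442138671875), (102.9023208618164, 33.767173767089844), 24.872583389282227)
```

Call:
step_arm(deltas=[[[0,0,0.04],[0,0,0],0],[[0,0,0.05],[0,0,0],0],[[0,0,0.05],[0,0,0],0],[[0,0,0.03],[0,0,0],0],[[0,0,0.018],[0,0,0],0],[[0,0,0],[0,0,0],1],[[0,0,0],[0,0,0],1],[[0,0,0],[0,0,0],1],[[0,0,0],[0,0,0],1],[[0,0,0],[0,0,0],1]], force=70)

```text
time_s: 21.78
eef_pos: [487.0, 229.3, 105.6]
orientation: [0.977, 0.214, 0.001, 0.0]
force: [0.4, -0.6, 6.7]
width: 11.5
```

Call:
step_arm(deltas=[[[0,0,-0.009],[0,0,0],1],[[0,0,-0.009],[0,0,0],1],[[0.003,-0.0095,0],[0,0,0],1],[[0.003,-0.0095,0],[0,0,0],1],[[0,0,0],[0,0,-8],1],[[0,0,0],[0,0,-8],1],[[0,0,0],[0,0,-8],1],[[0,0,0],[0,0,-8],1],[[0,0,0],[0,0,-8],1],[[0,0,0],[0,0,-8],1]])

```text
time_s: 23.02
eef_pos: [483.7, 249.7, 122.4]
orientation: [0.804, 0.595, -0.0, -0.0]
force: [0.1, -0.4, -3.2]
width: 11.1
```

Call:
step_arm(deltas=[[[0,0,0],[0,0,-8],1],[[0,0,0],[0,0,-8],1],[[0,0,0],[0,0,-2.2],1],[[0,0,0],[0,0,0],1],[[0,0,0],[0,0,0],1]])

```text
time_s: 23.65
eef_pos: [483.9, 249.4, 122.7]
orientation: [0.701, 0.713, -0.0, -0.0]
force: [0.3, -1.2, -3.6]
width: 11.2
```

```bash
python3 - <<'E'
from h import *
pose(); w=snap('wrist','w11.png')
E
```

```text
eef [483.9 249.4 122.7] theta 0.91 tilt [-0. -0. -1.] w 11.2 F [ 0.3 -1.2 -3.6] j [0.33 0.15 1.66 0.   1.33 0.32] t 23.65
```

View pics/w11.png

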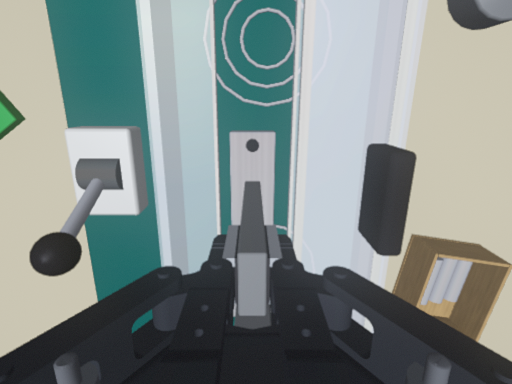

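```bash
python3 - <<'E'
from h import *
c=load('w11')
for u,v,z in [(216.5,150,76),(292.5,150,76),(231,134,50),(273.5,134,50),(230,200,50),(275,200,50),(217.5,190,76)]: print(u,v,onz(c,u,v,z).round(1))
E
```

```text
216.5 150 [459.6 291.2  76. ]
292.5 150 [509.1 292.   76. ]
231 134 [467.3 298.9  50. ]
273.5 134 [498.3 299.4  50. ]
230 200 [466.3 248.1  50. ]
275 200 [501.3 248.6  50. ]
217.5 190 [459.7 263.9  76. ]
```

Call:
step_arm(deltas=[[[0,0,-0.012],[0,0,0],1],[[0,0,-0.012],[0,0,0],1],[[0,0,-0.015],[0,0,0],1],[[0,0,-0.02],[0,0,0],1],[[0,0,-0.025],[0,0,0],1],[[0,0,-0.03],[0,0,0],1],[[0,0,-0.03],[0,0,0],1],[[0,0,-0.025],[0,0,0],1],[[0,0,0],[0,0,0],1]])

```text
time_s: 24.82
eef_pos: [484.5, 249.2, 294.2]
orientation: [0.701, 0.713, 0.002, 0.001]
force: [0.9, -0.4, -4.2]
width: 11.4
```

Call:
step_arm(deltas=[[[-0.025,0.005,0],[0,0,0],1],[[-0.05,0.0075,0],[0,0,0],1],[[-0.05,0.0075,0],[0,0,0],1],[[-0.05,0.0075,0],[0,0,0],1],[[-0.05,0.0075,0],[0,0,0],1],[[-0.05,0.0075,0],[0,0,0],1],[[-0.05,0.0075,0],[0,0,0],1],[[-0.05,0.0075,0],[0,0,0],1],[[-0.05,0.0075,0],[0,0,0],1],[[-0.05,0.0075,0],[0,0,0],1]])

```text
time_s: 26.08
eef_pos: [564.3, -226.2, 290.8]
orientation: [0.701, 0.713, -0.0, -0.001]
force: [0.1, 0.6, -2.9]
width: 11.0
```

Call:
step_arm(deltas=[[[-0.02,0.004,0],[0,0,0],1],[[0,0,0],[0,0,9],1],[[0,0,0],[0,0,9],1],[[0,0,0],[0,0,9],1],[[0,0,0],[0,0,9],1],[[0,0,0],[0,0,10],1],[[0,0,0],[0,0,10],1],[[0,0,0],[0,0,10],1],[[0,0,0],[0,0,10],1],[[0,0,0],[0,0,10],1]])

```text
time_s: 27.32
eef_pos: [568.8, -243.9, 291.2]
orientation: [0.999, 0.041, -0.0, -0.0]
force: [-0.1, -0.1, -2.7]
width: 11.3
```

Call:
step_arm(deltas=[[[0,0,0],[0,0,10.4],1],[[0,0,0],[0,0,0],1],[[0,0,0],[0,0,0],1]])

```text
time_s: 27.7
eef_pos: [568.8, -244.2, 291.6]
orientation: [0.999, -0.045, -0.0, -0.0]
force: [0.3, -0.3, -3.2]
width: 11.4
```

```bash
python3 - <<'E'
from h import *
s,M=pose(); print(rel([568.2,-245,s['eef_pos'][2]],M,s['eef_pos'])); w=snap('wrist','w12.png')
E
```

```text
eef [ 568.8 -244.2  291.6] theta -95.18 tilt [-0.  0. -1.] w 11.4 F [ 0.3 -0.3 -3.2] j [-0.53  0.23  1.22  0.    1.69  1.13] t 27.7
[-0.5  0.8  0. ]
```

View pics/w12.png

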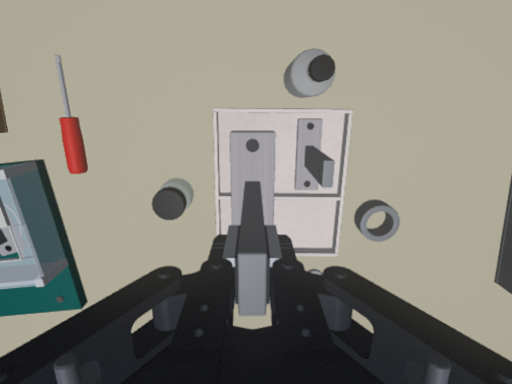

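Call:
step_arm(deltas=[[[0,0.001,0.03],[0,0,0],1],[[0,0,0.04],[0,0,0],1],[[0,0,0.04],[0,0,0],1],[[0,0,0.035],[0,0,0],1],[[0,0,0.015],[0,0,0],1],[[0,0,0],[0,0,0],1],[[0,0,0],[0,0,0],1]])

```text
time_s: 28.62
eef_pos: [569.3, -245.9, 133.5]
orientation: [0.999, -0.047, 0.001, 0.0]
force: [1.6, 0.3, -2.2]
width: 11.3
```

```bash
python3 - <<'E'
from h import *
s,M=pose(); w=snap('wrist','w13.png')
E
```

```text
eef [ 569.3 -245.9  133.5] theta -95.41 tilt [ 0.002 -0.001 -1.   ] w 11.3 F [ 1.6  0.3 -2.2] j [-0.53  0.29  1.47 -0.    1.38  1.13] t 28.625
```

View pics/w13.png

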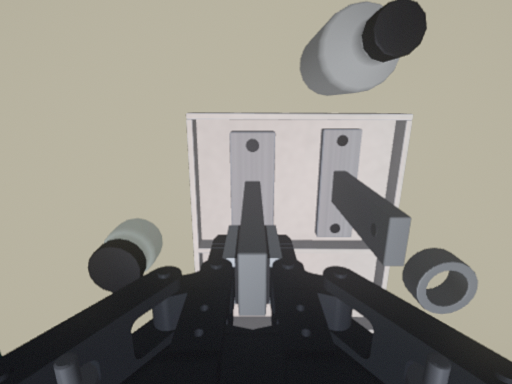

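```bash
python3 - <<'E'
from h import *
c=load('w13')
print('footend',onz(c,252.5,132,60),'backwall inner',onz(c,252.5,119,26),'div back edge',onz(c,215,240,26))
e=onz(c,341,129.5,18);g=onz(c,335,236,18); print('A ends',e,g,(e+g)/2)
E
```

```text
footend [ 619.4455578  -250.93489852   60.        ] backwall inner [ 626.9624238  -251.73540728   26.        ] div back edge [ 519.56674274 -206.0990089    26.        ]
A ends [ 610.37019388 -327.69768683   18.        ] [ 508.97606141 -320.98218738   18.        ] [ 559.67312765 -324.33993711   18.        ]
```

Call:
step_arm(deltas=[[[0,0,0.015],[0,0,0],1],[[0,0,0.015],[0,0,0],1],[[0,0,0.006],[0,0,0],1],[[0,0,0],[0,0,0],1],[[0,0,0.002],[0,0,0],1],[[0,0,0.002],[0,0,0],1],[[0,0,0],[0,0,0],1]])

```text
time_s: 29.55
eef_pos: [568.7, -245.6, 91.9]
orientation: [0.999, -0.047, -0.0, 0.0]
force: [-0.3, 0.1, -3.1]
width: 11.3
```

Call:
step_arm(deltas=[[[0,0,0.001],[0,0,0],1],[[0,0,0.001],[0,0,0],1],[[0,0,0],[0,0,0],1]])

```text
time_s: 29.92
eef_pos: [568.9, -245.8, 91.7]
orientation: [0.999, -0.047, 0.001, 0.0]
force: [-7.9, 2.7, 17.0]
width: 11.2
```

Contact is firm, so I'll release.

Call:
step_arm(deltas=[[[0,0,-0.001],[0,0,0],0.5],[[0,0,0],[0,0,0],0.5],[[0,0,0],[0,0,0],0.5],[[0,0,0],[0,0,0],0.5],[[0,0,-0.02],[0,0,0],0.5],[[0,0,-0.04],[0,0,0],0.5],[[0,0,-0.05],[0,0,0],0.5],[[0,0,-0.05],[0,0,0],0],[[0,0,-0.04],[0,0,0],0]])

```text
time_s: 31.05
eef_pos: [568.7, -245.5, 293.1]
orientation: [0.999, -0.047, 0.001, 0.0]
force: [0.3, -0.4, -0.2]
width: 77.1
```

```bash
python3 - <<'E'
from h import *
pose(); w=snap('wrist','w14.png'); s=snap('scene','sc14.png')
a=s['pixels'][130:340,80:330]; cv2.imwrite('pics/s14a.png',cv2.resize(a,None,fx=2.8,fy=2.8,interpolation=cv2.INTER_CUBIC))
E
```

```text
eef [ 568.7 -245.5  293.1] theta -95.44 tilt [ 0.001 -0.001 -1.   ] w 77.1 F [ 0.3 -0.4 -0.2] j [-0.53  0.23  1.22 -0.    1.69  1.13] t 31.05
```

View pics/s14a.png

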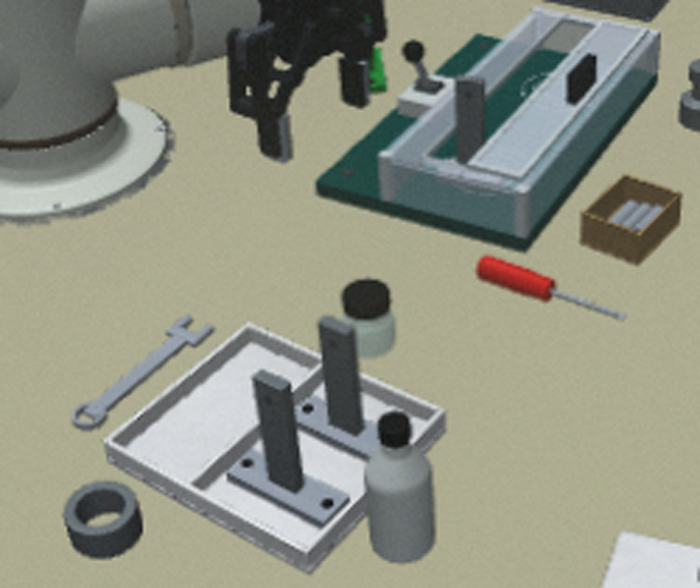

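Call:
step_arm(deltas=[[[-0.0148,-0.0477,0],[0,0,0],0],[[-0.0148,-0.0477,0],[0,0,0],0],[[-0.0148,-0.0477,0],[0,0,0],0],[[-0.0148,-0.0477,0],[0,0,0],0],[[-0.0148,-0.0477,0],[0,0,0],0],[[-0.0148,-0.0477,0],[0,0,0],0],[[-0.0148,-0.0477,0],[0,0,0],0],[[-0.0148,-0.0477,0],[0,0,-8],0],[[0,0,0],[0,0,-8],0],[[0,0,0],[0,0,0],0]])

```text
time_s: 32.4
eef_pos: [486.9, 145.9, 290.4]
orientation: [0.996, 0.092, -0.0, 0.0]
force: [0.4, -0.2, -1.1]
width: 85.4
```

```bash
python3 - <<'E'
from h import *
pose(); w=snap('wrist','w15.png')
a=w['pixels'][60:300,120:420]; cv2.imwrite('pics/w15a.png',cv2.resize(a,None,fx=2.4,fy=2.4,interpolation=cv2.INTER_CUBIC))
E
```

```text
eef [486.9 145.9 290.4] theta -79.42 tilt [-0.001 -0.    -1.   ] w 85.4 F [ 0.4 -0.2 -1.1] j [ 0.14 -0.    1.48 -0.    1.66  1.53] t 32.4
```

View pics/w15a.png

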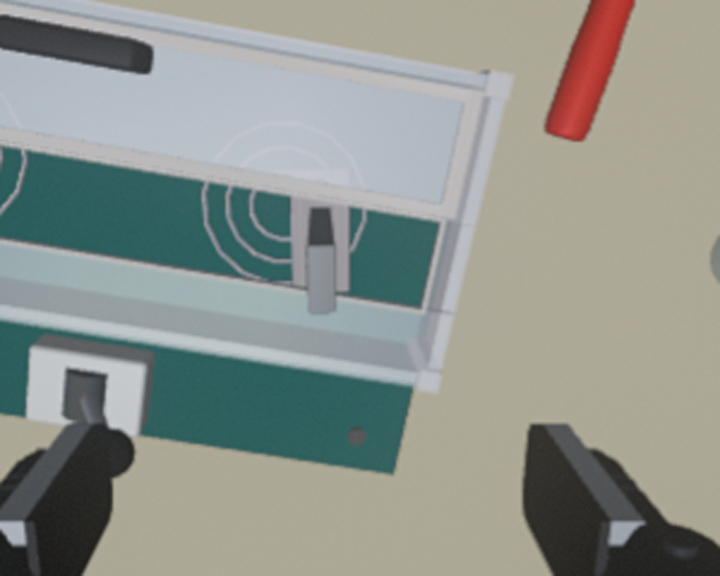

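Call:
step_arm(deltas=[[[0,0,0.04],[0,0,0],0],[[0,0,0.05],[0,0,0],0],[[0,0,0.05],[0,0,0],0],[[0,0,0.028],[0,0,0],0],[[0,0,0.018],[0,0,0],0],[[0,0,0],[0,0,0],1],[[0,0,0],[0,0,0],1],[[0,0,0],[0,0,0],1],[[0,0,0],[0,0,0],1],[[0,0,0],[0,0,0],1]], force=70)

```text
time_s: 33.7
eef_pos: [487.3, 145.5, 105.5]
orientation: [0.996, 0.092, 0.0, 0.0]
force: [-0.9, -1.7, 6.1]
width: 11.1
```

Call:
step_arm(deltas=[[[0,0,-0.009],[0,0,0],1],[[0,0,-0.009],[0,0,0],1],[[0.001,-0.0075,0],[0,0,0],1],[[0,-0.0075,0],[0,0,0],1],[[0,0,0],[0,0,-9],1],[[0,0,0],[0,0,-9],1],[[0,0,0],[0,0,-9],1],[[0,0,0],[0,0,-9],1],[[0,0,0],[0,0,-9],1],[[0,0,0],[0,0,-9],1]])

```text
time_s: 34.95
eef_pos: [484.9, 161.0, 122.5]
orientation: [0.844, 0.536, -0.0, -0.0]
force: [-1.1, 0.6, -2.6]
width: 11.3
```

Call:
step_arm(deltas=[[[0,0,0],[0,0,-9],1],[[0,0,0],[0,0,-9],1],[[0,0,0],[0,0,-8.2],1],[[0,0,0],[0,0,0],1],[[0,0,0],[0,0,0],1]])

```text
time_s: 35.58
eef_pos: [485.1, 160.7, 122.7]
orientation: [0.704, 0.711, -0.0, -0.0]
force: [0.1, 0.4, -2.3]
width: 11.5
```

```bash
python3 - <<'E'
from h import *
pose(); w=snap('wrist','w16.png')
E
```

```text
eef [485.1 160.7 122.7] theta 0.58 tilt [-0.  0. -1.] w 11.5 F [ 0.1  0.4 -2.3] j [0.17 0.08 1.74 0.   1.32 0.16] t 35.575
```

View pics/w16.png

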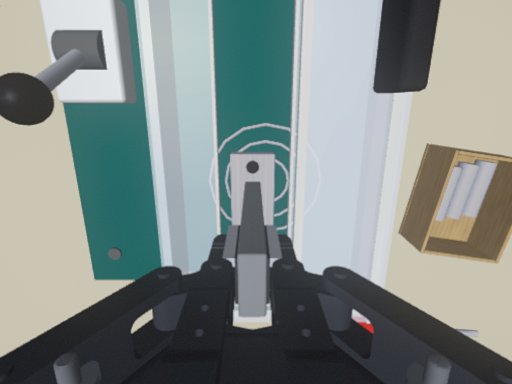

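Call:
step_arm(deltas=[[[0,0,-0.012],[0,0,0],1],[[0,0,-0.012],[0,0,0],1],[[0,0,-0.015],[0,0,0],1],[[0,0,-0.02],[0,0,0],1],[[0,0,-0.025],[0,0,0],1],[[0,0,-0.03],[0,0,0],1],[[0,0,-0.03],[0,0,0],1],[[0,0,-0.025],[0,0,0],1],[[0,0,0],[0,0,0],1]])

```text
time_s: 36.75
eef_pos: [485.8, 160.6, 294.1]
orientation: [0.702, 0.712, 0.001, 0.001]
force: [-0.4, 0.7, -2.4]
width: 11.5
```

Call:
step_arm(deltas=[[[-0.025,-0.003,0],[0,0,0],1],[[-0.05,-0.004,0],[0,0,0],1],[[-0.05,-0.004,0],[0,0,0],1],[[-0.05,-0.004,0],[0,0,0],1],[[-0.05,-0.004,0],[0,0,0],1],[[-0.05,-0.004,0],[0,0,0],1],[[-0.05,-0.004,0],[0,0,0],1],[[-0.05,-0.003,0],[0,0,0],1],[[-0.045,-0.003,0],[0,0,0],1],[[-0.015,0,0],[0,0,0],1]])

```text
time_s: 38.0
eef_pos: [457.3, -276.9, 290.5]
orientation: [0.703, 0.711, -0.0, -0.001]
force: [0.1, 0.6, -2.4]
width: 10.8
```

Call:
step_arm(deltas=[[[0,0,0],[0,0,9],1],[[0,0,0],[0,0,9],1],[[0,0,0],[0,0,9],1],[[0,0,0],[0,0,9],1],[[0,0,0],[0,0,10],1],[[0,0,0],[0,0,10],1],[[0,0,0],[0,0,10],1],[[0,0,0],[0,0,10],1],[[0,0,0],[0,0,10],1],[[0,0,0],[0,0,10],1]])

```text
time_s: 39.25
eef_pos: [458.1, -274.1, 291.2]
orientation: [0.999, -0.048, -0.0, -0.0]
force: [-0.6, -0.4, -1.7]
width: 11.4
```

```bash
python3 - <<'E'
from h import *
s,M=pose(); print(rel([456,-274.5,s['eef_pos'][2]],M,s['eef_pos'])); w=snap('wrist','w17.png')
E
```

```text
eef [ 458.1 -274.1  291.2] theta -95.55 tilt [-0.001  0.001 -1.   ] w 11.4 F [-0.6 -0.4 -1.7] j [-0.68  0.05  1.43  0.    1.66  0.98] t 39.25
[-2.   0.5  0. ]
```

View pics/w17.png

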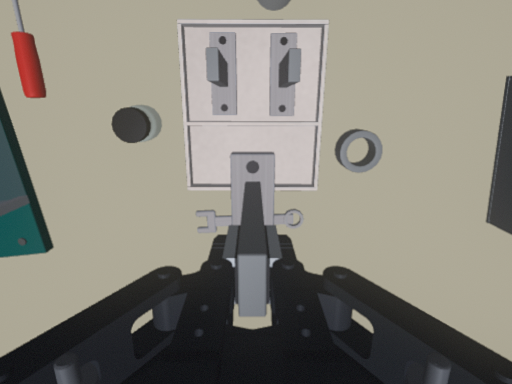

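Call:
step_arm(deltas=[[[-0.002,0.0005,0.03],[0,0,0],1],[[0,0,0.04],[0,0,0],1],[[0,0,0.04],[0,0,0],1],[[0,0,0.035],[0,0,0],1],[[0,0,0.015],[0,0,0],1],[[0,0,0],[0,0,0],1],[[0,0,0],[0,0,0],1]])

```text
time_s: 40.17
eef_pos: [456.5, -275.5, 133.3]
orientation: [0.999, -0.045, 0.001, 0.001]
force: [-0.8, -0.4, -2.6]
width: 11.2
```

```bash
python3 - <<'E'
from h import *
s,M=pose(); w=snap('wrist','w18.png')
E
```

```text
eef [ 456.5 -275.5  133.3] theta -95.2 tilt [ 0.001 -0.001 -1.   ] w 11.2 F [-0.8 -0.4 -2.6] j [-0.69  0.12  1.68 -0.    1.35  0.97] t 40.175
```

View pics/w18.png

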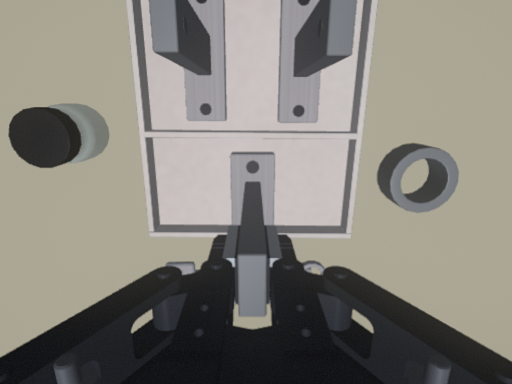

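```bash
python3 - <<'E'
from h import *
c=load('w18')
a=onz(c,252.5,154,60);b=onz(c,252.5,137.5,26);d=onz(c,252.5,233,26)
print('footend',a,'div front edge',b,'front wall inner',d, np.linalg.norm(b-d))
E
```

```text
footend [ 490.53504829 -278.94881496   60.        ] div front edge [ 498.89860039 -279.80280307   26.        ] front wall inner [ 410.6324067  -271.82388456   26.        ] 88.6260914694173
```

Call:
step_arm(deltas=[[[0,0,0.015],[0,0,0],1],[[0,0,0.015],[0,0,0],1],[[0,0,0.007],[0,0,0],1],[[0,0,0],[0,0,0],1],[[0,0,0.002],[0,0,0],1],[[0,0,0.002],[0,0,0],1],[[0,0,0],[0,0,0],1]])

```text
time_s: 41.1
eef_pos: [456.3, -275.6, 91.5]
orientation: [0.999, -0.046, 0.0, 0.0]
force: [-0.2, -1.3, 3.0]
width: 11.3
```

Call:
step_arm(deltas=[[[0,0,0],[0,0,0],0.5],[[0,0,0],[0,0,0],0.5],[[0,0,0],[0,0,0],0.5],[[0,0,0],[0,0,0],0.5],[[0,0,-0.02],[0,0,0],0.5],[[0,0,-0.04],[0,0,0],0.5],[[0,0,-0.05],[0,0,0],0.5],[[0,0,-0.05],[0,0,0],0],[[0,0,-0.04],[0,0,0],0]])

```text
time_s: 42.22
eef_pos: [456.0, -275.2, 293.1]
orientation: [0.999, -0.046, 0.001, 0.0]
force: [1.1, -0.1, 0.2]
width: 77.0
```

```bash
python3 - <<'E'
from h import *
pose(); w=snap('wrist','w19.png'); s=snap('scene','sc19.png')
a=s['pixels'][130:340,80:330]; cv2.imwrite('pics/s19a.png',cv2.resize(a,None,fx=2.8,fy=2.8,interpolation=cv2.INTER_CUBIC))
E
```

```text
eef [ 456.  -275.2  293.1] theta -95.24 tilt [ 0.001 -0.001 -1.   ] w 77.0 F [ 1.1 -0.1  0.2] j [-0.69  0.05  1.43 -0.    1.67  0.97] t 42.225
```

View pics/s19a.png

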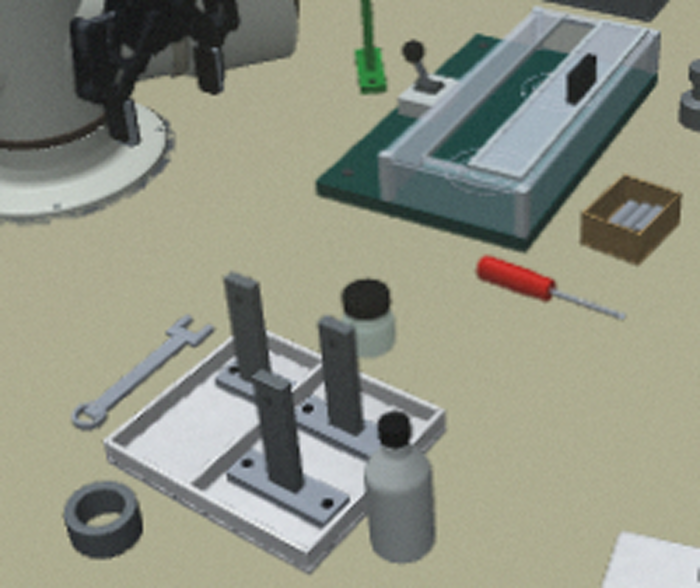

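View pics/w19.png

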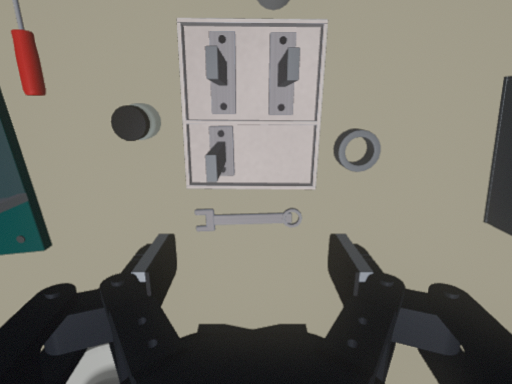

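The narrow-row bracket now sits near the jar end, at about (220,150) in the wrist view, and not where I set it down. That must be the announced knock. I'll measure its pose before deciding what to do.

```bash
python3 - <<'E'
from h import *
c=load('w19'); a=c['pixels'][10:200,170:340]; cv2.imwrite('pics/w19a.png',cv2.resize(a,None,fx=3.1,fy=3.1,interpolation=cv2.INTER_CUBIC))
s=load('sc19')['pixels'][215:330,110:250]; cv2.imwrite('pics/s19b.png',cv2.resize(s,None,fx=5,fy=5,interpolation=cv2.INTER_CUBIC))
E
```

```text
(no output)
```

View pics/w19a.png

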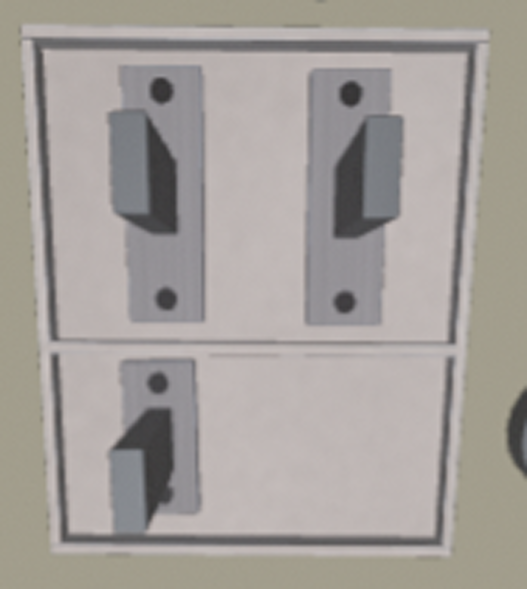

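View pics/s19b.png

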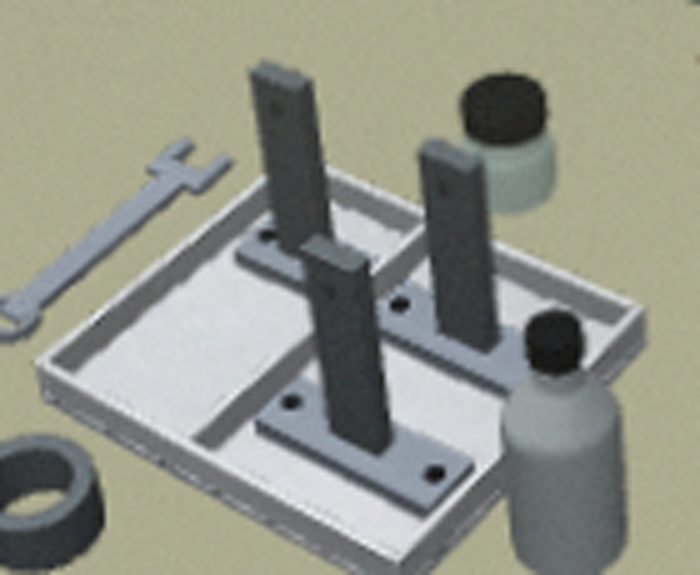

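```bash
python3 - <<'E'
from h import *
c=load('w19'); f=lambda x,y:(170+x/3.1-.35,10+y/3.1-.35)
a=np.radians(-5.6); Rk=np.array([[np.cos(a),-np.sin(a)],[np.sin(a),np.cos(a)]]); o=np.array([518.6,-280.5])
def rk(p): return Rk.T@(p[:2]-o)
for n,L in [('longB',[(118,66),(201,66),(204,321),(131,322)]),('longA',[(310,69),(391,69),(382,325),(305,323)]),('short',[(121,361),(192,358),(201,514),(140,515)])]:
    P=np.array([rk(onz(c,*f(*q),18)) for q in L]); r=cv2.minAreaRect(P.astype(np.float32)); print(n,P.mean(0).round(1),r)
for n,L in [('longB',[(109,111),(140,111),(149,213),(114,213)]),('longA',[(366,116),(403,116),(398,217),(364,217)]),('short',[(110,450),(145,450),(144,533),(114,533)])]:
    P=np.array([rk(onz(c,*f(*q),131)) for q in L]); print('top',n,P.mean(0).round(1))
E
```

```text
longB [45.3 39.4] ((45.39225769042969, 38.92059326171875), (103.07232666015625, 34.51523971557617), 1.1193088293075562)
longA [ 44.7 -39.9] ((44.46366500854492, -39.90248107910156), (103.2618179321289, 34.58795928955078), 0.3232137858867645)
short [-59.   41.7] ((-59.2608528137207, 42.397918701171875), (72.84585571289062, 32.279476165771484), 2.7464871406555176)
top longB [45.5 39.5]
top longA [ 44.7 -40. ]
top short [-59.5  43. ]
```

All three brackets are still upright in their rows. In rack coordinates the longs are at (45,39) and (45,-40) and the short is at (-59,42), so all are within the limits and I'll leave the knocked one. Next is the gate.

Call:
step_arm(deltas=[[[0,0,0],[0,0,-9.6],0],[[0,0,0],[0,0,-9.6],0],[[0,0,0],[0,0,-9.6],0],[[0,0,0],[0,0,-9.6],0],[[0,0,0],[0,0,-9.6],0],[[0,0,0],[0,0,-9.6],0],[[0,0,0],[0,0,-9.6],0],[[0,0,0],[0,0,-9.6],0],[[0,0,0],[0,0,-9.6],0],[[0,0,0],[0,0,-9.6],0]])

```text
time_s: 43.58
eef_pos: [455.9, -275.2, 290.3]
orientation: [0.7, 0.714, -0.0, -0.0]
force: [-0.0, -0.3, -0.2]
width: 85.0
```

Call:
step_arm(deltas=[[[0.03,0.01,0],[0,0,0],0],[[0.05,0.01,0],[0,0,0],0],[[0.05,0.01,0],[0,0,0],0],[[0.05,0.01,0],[0,0,0],0],[[0.05,0.01,0],[0,0,0],0],[[0.05,0.01,0],[0,0,0],0],[[0.05,0.01,0],[0,0,0],0],[[0.05,0.01,0],[0,0,0],0],[[0.05,0.01,0],[0,0,0],0],[[0.05,0.01,0],[0,0,0],0]])

```text
time_s: 44.82
eef_pos: [549.6, 207.8, 290.3]
orientation: [0.702, 0.712, -0.0, -0.0]
force: [1.1, -1.5, 0.8]
width: 85.5
```

Call:
step_arm(deltas=[[[0.05,0.01,0.02],[0,0,0],0],[[0.015,0,0.04],[0,0,0],0],[[0,0,0],[0,0,0],0],[[0,0,0],[0,0,0],0]])

```text
time_s: 45.32
eef_pos: [559.1, 270.6, 232.1]
orientation: [0.703, 0.712, 0.0, 0.0]
force: [-0.4, -0.5, 0.1]
width: 84.9
```

```bash
python3 - <<'E'
from h import *
pose(); w=snap('wrist','w20.png')
E
```

```text
eef [559.1 270.6 232.1] theta 0.74 tilt [ 0.001  0.    -1.   ] w 84.9 F [-0.4 -0.5  0.1] j [ 0.33  0.25  1.32 -0.    1.57  0.31] t 45.325
```

View pics/w20.png

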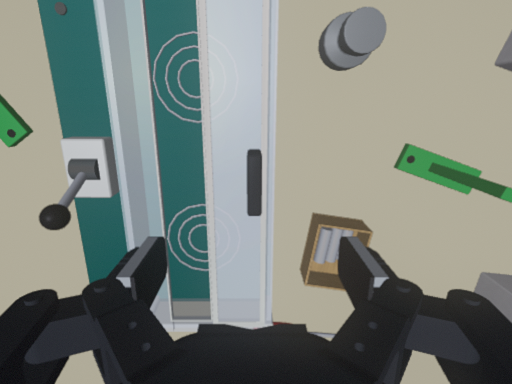

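```bash
python3 - <<'E'
from h import *
c=load('w20')
for q in [(248,150),(261,150),(248,214),(261,214)]: print(onz(c,*q,119).round(1))
for q in [(318,213),(371,228),(300,285)]: print('box',pt(c,*q).round(0), onz(c,*q,40).round(0))
E
```

```text
[554.8 302.3 119. ]
[566.3 302.4 119. ]
[555.4 241.9 119. ]
[567.6 242.1 119. ]
box [651. 197.  -1.] [641. 213.  40.]
box [727. 176.  -1.] [708. 194.  40.]
box [633.  82.  -1.] [625. 111.  40.]
```

Call:
step_arm(deltas=[[[0,0.002,0.03],[0,0,0],0.3],[[0,0,0.04],[0,0,0],0.3],[[0,0,0.04],[0,0,0],0.3],[[0,0,0.02],[0,0,0],0.3],[[0,0,0.01],[0,0,0],0.3],[[0,0,0],[0,0,0],0.3]])

```text
time_s: 46.12
eef_pos: [561.3, 270.8, 91.7]
orientation: [0.703, 0.712, 0.0, 0.0]
force: [-0.7, -0.6, 0.1]
width: 60.1
```

Call:
step_arm(deltas=[[[0,0,0],[0,0,0],0.5],[[0,0,0],[0,0,0],0.8],[[0,0,0],[0,0,0],0.8],[[0,0,0],[0,0,0],1],[[0,0,0],[0,0,0],1],[[0,0,0],[0,0,0],1]], force=30)

```text
time_s: 46.88
eef_pos: [560.9, 271.3, 91.3]
orientation: [0.702, 0.712, 0.0, 0.0]
force: [-1.3, -0.5, 5.1]
width: 13.6
```

Call:
step_arm(deltas=[[[0,-0.007,0],[0,0,0],1],[[0,-0.01,0],[0,0,0],1],[[0,-0.01,0],[0,0,0],1],[[0,-0.01,0],[0,0,0],1],[[0,-0.01,0],[0,0,0],1],[[0,-0.008,0],[0,0,0],1],[[0,-0.002,0],[0,0,0],1],[[0,0,0],[0,0,0],1],[[0,0,0],[0,0,0],1]])

```text
time_s: 48.0
eef_pos: [503.6, 270.5, 91.3]
orientation: [0.702, 0.712, 0.0, -0.0]
force: [-1.8, -0.2, 8.8]
width: 14.0
```

Call:
step_arm(deltas=[[[0,-0.002,0],[0,0,0],1],[[0,-0.001,0],[0,0,0],1],[[0,0,0],[0,0,0],1]])

```text
time_s: 48.38
eef_pos: [502.9, 270.5, 91.4]
orientation: [0.703, 0.712, 0.002, 0.001]
force: [20.8, 2.8, -4.8]
width: 13.7
```

Call:
step_arm(deltas=[[[0,0.0015,0],[0,0,0],1],[[0,0,0],[0,0,0],0.5],[[0,0,0],[0,0,0],0.4],[[0,0,0],[0,0,0],0.4],[[0,0,-0.02],[0,0,0],0.4],[[0,0,-0.04],[0,0,0],0.4],[[0,0,-0.05],[0,0,0],0.4],[[0,0,-0.05],[0,0,0],0],[[0,0,-0.05],[0,0,0],0],[[0,0,0],[0,0,0],0]])

```text
time_s: 49.62
eef_pos: [503.0, 270.8, 304.9]
orientation: [0.702, 0.712, 0.003, 0.001]
force: [0.0, 0.7, -1.2]
width: 85.4
```

```bash
python3 - <<'E'
from h import *
pose(); w=snap('wrist','w21.png'); s=snap('scene','sc21.png')
a=s['pixels'][110:340,80:330]; cv2.imwrite('pics/s21a.png',cv2.resize(a,None,fx=2.6,fy=2.6,interpolation=cv2.INTER_CUBIC))
E
```

```text
eef [503.  270.8 304.9] theta 0.76 tilt [ 0.005  0.002 -1.   ] w 85.4 F [ 0.   0.7 -1.2] j [0.36 0.13 1.32 0.   1.69 0.35] t 49.625
```

View pics/w21.png

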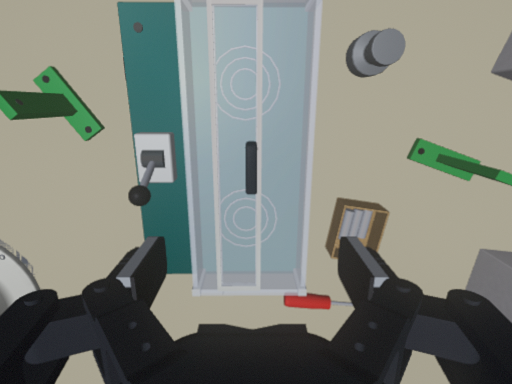

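View pics/s21a.png

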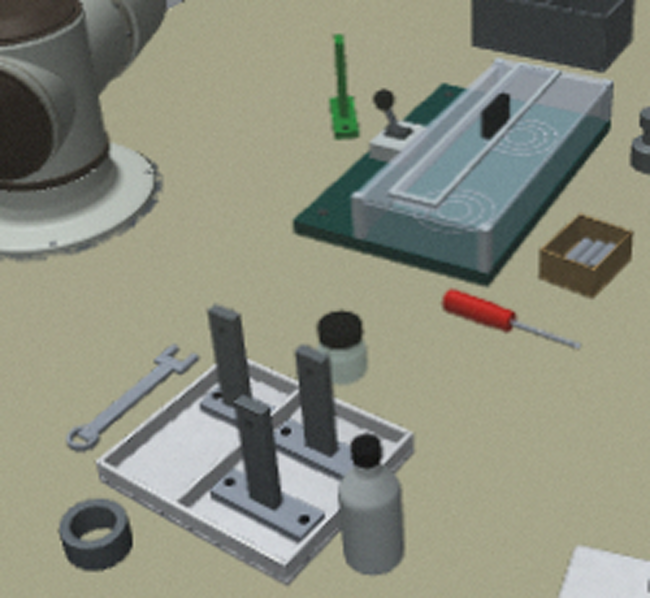

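```bash
python3 - <<'E'
from h import *
c=load('w21')
h=[onz(c,*q,119) for q in [(246,142),(257,142),(246,192),(257,192)]]; print('handle',np.mean(h,0).round(1)); print('ball',onz(c,140,195,108).round(1))
a=load('sc19')['pixels'][210:335,110:250].astype(int);b=load('sc21')['pixels'][210:335,110:250].astype(int); print('diff px',(abs(a-b).max(2)>60).sum())
hand_in()
E
```

```text
handle [503.2 271.1 119. ]
ball [367.8 233.  108. ]
diff px 0
the job is handed in; nothing more can be done
```

I carried out the whole task and handed it in at about 50 s; no verdict is reported.

**What I did:**
- I switched the blower off first, with all brackets still inside. Three were there: two long and one short.
- I took each bracket out through the opening with its foot lengthwise, then stood the two long ones in the wide row and the short one in the narrow row.
- I slid the gate to its stop, which pushed back with about 20 N, and withdrew the hand clear of everything.

**Last checks:**

| Check | Measured | Required |
|---|---|---|
| Switch ball | y ≈ 233 mm, about 34 mm past the pivot on the off side | off (below 0.2) |
| Gate handle | moved from x ≈ 561 to 503 mm, about 58 mm of 60 | above 52 mm |
| Long brackets (rack x, y) | (45, 39) and (45, -40) mm | x 24.5 to 68.5, y ±85 mm |
| Short bracket (rack x, y) | (-59, 42) mm | x -84.5 to -40.5, y ±85 mm |

- **Brackets:** all three stand upright with their feet across the rows to within about 3 degrees. The rack looked the same before and after the gate move.
- **Bystanders:** all look to be where they started; I judged this by eye from the pictures and did not measure it.

**One disagreement:** I set the short bracket down near y = 0, but after I let go it stood at y ≈ 42 mm. I took that to be the announced knock. It was still within limits, so I left it there.

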